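# Put the stamping punches away and park the punch pot

## Robot

A 6-joint arm with a two-finger parallel gripper is mounted at the origin on the work surface. World frame = base frame: x ahead of the robot, y to its left, z up, the work surface at z = 0. Lengths are in m, angles in rad, forces in N, time in s.
With the tool pointing down it reaches from about 0.375 to 0.9 m from the base axis. Payload 3.1 kg.
Tool frame: the origin (TCP) lies at the very end of the fingers, on their centre line; the grasp point (between the pads) lies 19 mm behind it; z points along the fingers, y is the line along which they close (so a half turn about z gives the same grasp; the last joint's range is limited). The gripper opens to 85 mm and grips with 20 to 120 N. Pads are 22 mm wide; open, the fingers measure 114 mm over their backs; the gripper's body (76 mm by 85 mm) begins 54 mm behind the grasp point. The pads swing forward as they close: fully open they stand 13 mm farther back than shut.
Start: joints at [1.123, 0.527, 1.433, -0, 1.181, -0.178], TCP at [0.167, 0.602, 0.205] pointing down, gripper open.
Joint ranges: [-3.08, 3.08], [-0.75, 2.2], [0.22, 2.44], [-1.43, 4.57], [0, 2.65], [-2.85, 2.85]. Speed limits (rad/s): [2.79, 2.79, 3.14, 3.14, 3.14, 3.14].

## Interface

Orientations are given as a unit quaternion [x, y, z, w].
In Python, from station import telemetry, snapshot, ticket gives the robot as it stands.
- The arm moves only by the tool move_arm, never from a script. Its argument "commands" is text: rows parted by semicolons, each of 7 numbers parted by spaces: the shift along the tool's x, y, z in mm, then the turn, a rotation vector about the tool's x, y, z in degrees, then the opening, from -1 (shut) to 1 (fully open). A call has exactly 5 rows; each row is the pose to reach, as a shift and turn from the pose commanded when the call began, along the tool's axes at that moment; what a row does not reach only later rows make up. A row lasts 1/8 s, in which the tool goes at most 62.5 mm and 10.7 degrees, less where a joint would pass 70% of its speed; a pose out of reach is approached as far as the arm can. A call with a gripper value outside its range is refused whole. The fingers move at their own pace and stop on an object; "grip_force" is the grip in N (left out, the last holds). Time passes only in rows, so rows that repeat a pose let the fingers close, or fill a call up. It gives the time, the measured TCP pose, the force, the opening and the grip force at its end, in the units of the state.
- telemetry.sense(): the state, without advancing time (a new reading comes with each control period).
- snapshot(name): name is "scene" or "top" or "wrist"; returns a dict with "image" (400x640x3 uint8, red, green, blue), "fx", "fy", "cx", "cy" (pixels), "pose" (4x4, takes a point from camera to world coordinates). Camera axes: x right, y down, z forward; pixel columns grow to the right and rows downward; lengths in m; the calibration is good to about 2 mm. A picture is of the moment at which its call begins. There is no depth.
- ticket.sign_off(): hands the job in; it is judged then, once.
The state is a dict: "t": time; "q": joint angles; "qd": joint speeds; "tau": joint torques, N m; "tcp_pos": TCP position; "tool_rot": TCP orientation; "force": force on the tool from outside, world axes, zero at the start; "ft_torque": the same for the moment, N m; "finger_gap": opening from 0.0 (shut) to 1.0 (fully open); "gripper_force": force on a finger pad.
Only numpy, scipy, OpenCV 4.12 (cv2) and the standard library are available. Lean on these libraries where they do the work, as an engineer would, in place of code of your own. Each camera call takes 0.05 s, during which the arm holds its last target. There are 200 camera calls.

## Task

Put the punches away: move every punch from the wooden stand into a tube of the round pot, tip down, one to a tube and pushed right to the bottom, then put the lid on so that it sits down level on the rim all round. Last, with the lid on, slide the pot along the bench, without lifting or tipping it, to the empty ring on the left so that it stands wholly inside the ring, and leave the bench block, hammer and tin where they are.

Things in the scene. Friction and masses are not known exactly. Their poses are not given: they have to be found in the camera images.
- pot: Loose round aluminium pot, outside dia 160 mm, 120 mm high, wall 4 mm, 0.5 kg empty. Origin at the centre of its underside, z up. Inside, a white insert (top 75 mm above the underside, 45 mm below the rim) has five upright tubes, at the centre and at x, y = +-33 mm. A punch right down has its tip 8 mm above the underside and its head 7 mm below the rim. Slides on the bench under a few newtons.
- tube0 (a point): Centre of the mouth of tube 0 of the pot's insert, level with the insert's top, 75 mm above the pot's underside (x +33, y +33 mm in the pot's frame). Dia 13 mm with a dark steel lip, 67 mm deep, closed floor. Takes one punch.
- tube1 (a point): Centre of the mouth of tube 1 of the pot's insert, level with the insert's top, 75 mm above the pot's underside (x +33, y -33 mm in the pot's frame). Dia 13 mm with a dark steel lip, 67 mm deep, closed floor. Takes one punch.
- tube2 (a point): Centre of the mouth of tube 2 of the pot's insert, level with the insert's top, 75 mm above the pot's underside (x -33, y +33 mm in the pot's frame). Dia 13 mm with a dark steel lip, 67 mm deep, closed floor. Takes one punch.
- tube3 (a point): Centre of the mouth of tube 3 of the pot's insert, level with the insert's top, 75 mm above the pot's underside (x -33, y -33 mm in the pot's frame). Dia 13 mm with a dark steel lip, 67 mm deep, closed floor. Takes one punch.
- tube4 (a point): Centre of the mouth of tube 4 of the pot's insert, level with the insert's top, 75 mm above the pot's underside (the centre in the pot's frame). Dia 13 mm with a dark steel lip, 67 mm deep, closed floor. Takes one punch.
- pot_handle (a point): Grip point of the pot's only handle, a black level bar 16 mm wide (along the pot's y), 14 mm thick, running out from the wall along the pot's +x to 154 mm from the axis. The point is mid-bar: 122 mm from the axis, 81 mm above the pot's underside, free space below. Can be pinched from above.
- lid: Loose round aluminium lid, 160 g, at the start lying right way up on the bench. Plate dia 166 x 5 mm; under it a centring plug dia 136 x 5 mm that drops into the pot's mouth (inner dia 149 mm or more); on top a round knob dia 32 mm, from 10 to 42 mm above the plug's underside. Origin at the centre of the plug's underside, z up. Seated on the rim, the origin is 115 mm above the pot's underside.
- stand: Fixed oak punch stand, a block 60 mm (its x) x 250 mm (its y) x 50 mm high, with five holes in a row along its y axis at -92, -46, 0, +46, +92 mm, 12.5 mm wide and 40 mm deep. Origin at the centre of its underside.
- punch0: Steel stamping punch, a plain round rod dia 10 mm x 105 mm long, 55 g, tapering over its lowest 22 mm to a dia 6 mm tip. Origin at the tip, its z axis up the rod to the head (head at z = 105). All five are alike; those absent read None. At the start it stands tip down in the stand, its head 115 mm above the bench.
- punch1: Steel stamping punch, a plain round rod dia 10 mm x 105 mm long, 55 g, tapering over its lowest 22 mm to a dia 6 mm tip. Origin at the tip, its z axis up the rod to the head (head at z = 105). All five are alike; those absent read None. At the start it stands tip down in the stand, its head 115 mm above the bench.
- punch2: Steel stamping punch, a plain round rod dia 10 mm x 105 mm long, 55 g, tapering over its lowest 22 mm to a dia 6 mm tip. Origin at the tip, its z axis up the rod to the head (head at z = 105). All five are alike; those absent read None. At the start it stands tip down in the stand, its head 115 mm above the bench.
- punch3: Steel stamping punch, a plain round rod dia 10 mm x 105 mm long, 55 g, tapering over its lowest 22 mm to a dia 6 mm tip. Origin at the tip, its z axis up the rod to the head (head at z = 105). All five are alike; those absent read None. At the start it stands tip down in the stand, its head 115 mm above the bench.
- punch4: Steel stamping punch, a plain round rod dia 10 mm x 105 mm long, 55 g, tapering over its lowest 22 mm to a dia 6 mm tip. Origin at the tip, its z axis up the rod to the head (head at z = 105). All five are alike; those absent read None. At the start it stands tip down in the stand, its head 115 mm above the bench.
- home_ring: The home mark: a thin dark ring painted on the bench, inside dia 192 mm, outside dia 204 mm, flush. Origin at its centre. Of the two rings it is the empty one, on the robot's left (+y).
- work_ring: The other ring on the bench, of the same size, in front of the robot: the place where the pot is loaded; the pot stands in or about it at the start. Origin at its centre.
- bench_block: Bystander: steel bench block on a wooden foot, 100 x 100 mm, 42 mm high, 1.6 kg, loose. Origin at the centre of its underside.
- hammer: Bystander: ball-peen hammer lying on the bench, 270 mm long along its x, 25 mm high, loose, head at +x. Origin on the bench under a point of the handle 100 mm from the head.
- paste_tin: Bystander: round tin, dia 64 mm, 45 mm high, loose. Origin at the centre of its underside.
Things that resemble listed ones, but are neither listed nor needed, are in the scene too. Of the things that look like the lid, the middle-sized one is meant.

How it is judged:
By the outcome, as a careful person would: the job done as asked, in the order asked, and still so for the second after the job is handed in, with the robot touching nothing.
Of punch0, punch1, punch2, punch3, punch4 only 3 to 5 are there at a start; the rules pass over those that are not, and their reading is None.
At some moment in a run one of lid, pot may be knocked a few centimetres aside while the robot is not near it.
It also fails if it takes over 210 s, if anything falls off the work surface, if the arm or the gripper's body presses on something with over 40 N, if the wrist force passes 120 N, or if a joint passes its speed limit or range.

## Working session

There is one attempt and no reset: what is moved stays moved. The work goes in short steps, Python scripts to look and compute and a tool call to move; the robot and the scene stay as the last step left them, time stands still between calls to the robot, and variables do not carry over. Pictures are saved under pics/ and viewed, at most 14 in all, crops included, and the job is handed in when it is done.

Besides the shell and the picture viewer there is one more tool, called after ">>>" in YAML: its name, and indented under it one key for each argument. move_arm: Moves the arm, as the interface text tells. Its arguments: {"type":"object","properties":{"commands":{"type":"string"},"grip_force":{"type":"number"}},"required":["commands"]}

```bash
ls; mkdir -p pics; python3 - <<'E'
from station import telemetry, snapshot
import cv2,numpy as np
for n in("scene","top"):
    s=snapshot(n); cv2.imwrite(f"pics/{n}0.png",s["image"][:,:,::-1]); print(n,s["fx"],s["fy"],s["cx"],s["cy"],np.round(s["pose"],3).tolist())
t=telemetry.sense(); print(t)
E
```

```text
pics
scene 486.17004483549044 486.17004483549044 324.02722149352445 196.66145366285397 [[-0.281, 0.538, -0.795, 1.659], [0.96, 0.158, -0.232, 0.272], [0.0, -0.828, -0.561, 0.899], [0.0, 0.0, 0.0, 1.0]]
top 494.24071832322016 494.24071832322016 311.39542229448637 192.00875847333015 [[0.007, -0.973, 0.229, 0.196], [-1.0, -0.006, 0.007, -0.068], [-0.005, -0.229, -0.973, 1.49], [0.0, 0.0, 0.0, 1.0]]
{'t': 0.1, 'q': array([ 1.12248715e+00,  5.28404435e-01,  1.43377563e+00,  8.95219800e-06,
        1.18138725e+00, -1.78498586e-01]), 'qd': array([-0.0004493 , -0.00137944, -0.00228007, -0.00014579, -0.00086315,
        0.00028799]), 'tau': array([ 3.77062233e-04, -4.43306744e+01, -1.78587145e+01, -2.56839767e-04,
        3.93426410e-03, -6.78016150e-06]), 'tcp_pos': array([0.16625672, 0.60176417, 0.20431186]), 'tool_rot': array([ 1.34498089e-01,  9.90913361e-01, -9.37958927e-04, -3.08329461e-04]), 'force': array([-0.26672458,  0.13168041,  0.26430214]), 'ft_torque': array([-0.00458357,  0.01605547, -0.05644154]), 'gripper_force': 0.0, 'finger_gap': 1.0022269273657534}
```

View pics/scene0.png

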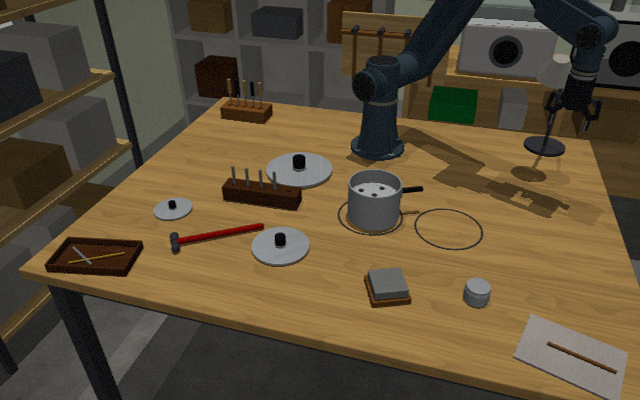

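View pics/top0.png

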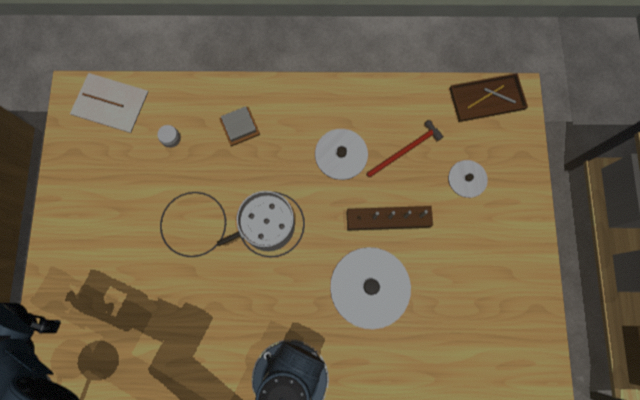

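The scene view shows three lid-like discs: small at scene (172,208)/top (468,178), middle at scene (281,245)/top (341,153), and large at scene (299,168)/top (371,288). The middle one is meant. The stand is at top (390,217) with about 4 punches; the tool rack at scene (245,108) is a decoy. The pot is at top (266,220), with its handle toward (220,243), and the home ring is at top (193,224).

```bash
cat > h.py <<'E'
from station import telemetry, snapshot
import cv2,numpy as np
from scipy.spatial.transform import Rotation as R
def snap(n,save=None):
    s=snapshot(n)
    if save: cv2.imwrite(f"pics/{save}.png",s["image"][:,:,::-1])
    return s
def ray(s,u,v):
    d=np.array([(u-s["cx"])/s["fx"],(v-s["cy"])/s["fy"],1.0]); return s["pose"][:3,3],s["pose"][:3,:3]@d
def cast(s,u,v,z):
    o,d=ray(s,u,v); return o+d*(z-o[2])/d[2]
def proj(s,p):
    q=np.linalg.inv(s["pose"])@np.r_[p,1]; return np.array([s["fx"]*q[0]/q[2]+s["cx"],s["fy"]*q[1]/q[2]+s["cy"]])
def fitcirc(P):
    P=np.asarray(P)[:,:2]; A=np.c_[2*P,np.ones(len(P))]; x=np.linalg.lstsq(A,(P**2).sum(1),rcond=None)[0]
    return x[:2],np.sqrt(x[2]+x[:2]@x[:2])
def shift(dx,dy,dz,yaw=0):
    "world shift (m) -> tool shift mm, with measured orientation"
    t=telemetry.sense(); return np.round(R.from_quat(t["tool_rot"]).inv().apply([dx,dy,dz])*1000,1)
def blob(mask,u,v,close=0):
    "contour of mask containing or nearest (u,v)"
    m=mask.astype(np.uint8)
    if close: m=cv2.morphologyEx(m,cv2.MORPH_CLOSE,np.ones((close,close)))
    cs,_=cv2.findContours(m,cv2.RETR_EXTERNAL,cv2.CHAIN_APPROX_NONE)
    return max(cs,key=lambda c:(cv2.pointPolygonTest(c,(float(u),float(v)),True) if len(c)>8 else -1e9))[:,0,:]
E
python3 - <<'E'
from h import *
s=snap("top"); im=s["image"]; hsv=cv2.cvtColor(im,cv2.COLOR_RGB2HSV)
grey=(hsv[...,1]<60)&(hsv[...,2]>90)
for n,u,v,z in(("lid",330,165,.008),("big",350,300,.008),("small",462,185,.008),("pot",280,210,.12)):
    c=blob(grey,u,v,3); P=np.array([cast(s,*p,z) for p in c]); print(n,len(c),*fitcirc(P))
dark=hsv[...,2]<95
for n,u,v,r in(("home",193,224,34),("work",272,224,34)):
    ys,xs=np.nonzero((hsv[...,2]<130)); d=np.hypot(xs-u,ys-v); k=abs(d-r)<5
    if n=="work": k&=xs>285
    P=np.array([cast(s,x,y,0) for x,y in zip(xs[k],ys[k])]); print(n,k.sum(),*fitcirc(P))
for p in((352,217),(360,217),(377,213),(394,213),(410,212),(427,211)): print("punch?",cast(s,*p,.115))
print("stand", cast(s,348,207,.05),cast(s,431,207,.05))
print("handle tip",cast(s,219,243,.088),"hammer",cast(s,432,130,.02),cast(s,370,175,.02),"block",cast(s,240,125,.04),"tin",cast(s,167,135,.045))
cr=cv2.resize(im[130:270,150:450],None,fx=2.6,fy=2.6,interpolation=cv2.INTER_CUBIC); cv2.imwrite("pics/top1.png",cr[:,:,::-1])
w=snap("wrist"); p=w["pose"]; t=telemetry.sense()
T=R.from_quat(t["tool_rot"]).as_matrix(); print("cam in tool",T.T@(p[:3,3]-t["tcp_pos"]),(T.T@p[:3,:3]).round(2).tolist(),w["fx"],w["cx"],w["cy"])
E
```

```text
lid 145 [ 0.66931499 -0.14926268] 0.08204770363403406
big 229 [ 0.25809592 -0.23257047] 0.11723141025901541
small 106 [ 0.5911674  -0.54030602] 0.05891774597836636
pot 160 [0.44192878 0.07274065] 0.07932839737270138
home 706 [0.44436048 0.30125578] 0.10011216249779938
work 212 [0.44655899 0.0635026 ] 0.09768374177382053
punch? [ 0.44772152 -0.17345425  0.115     ]
punch? [ 0.44786267 -0.19601933  0.115     ]
punch? [ 0.45964346 -0.24422212  0.115     ]
punch? [ 0.45994158 -0.29223136  0.115     ]
punch? [ 0.46309825 -0.33751015  0.115     ]
punch? [ 0.46627423 -0.38563941  0.115     ]
stand [ 0.48969749 -0.16690626  0.05      ] [ 0.49120902 -0.41306184  0.05      ]
handle tip [0.37513802 0.20383251 0.088     ] hammer [ 0.74431448 -0.43526108  0.02      ] [ 0.59668836 -0.23761248  0.02      ] block [0.75022712 0.1661455  0.04      ] tin [0.71435084 0.38988688 0.045     ]
cam in tool [ 0.07649286 -0.00068373 -0.16926973] [[0.0, -0.96, -0.3], [1.0, 0.0, 0.0], [-0.0, -0.3, 0.96]] 301.3958381820478 321.7965467696812 196.14839269631184
```

View pics/top1.png

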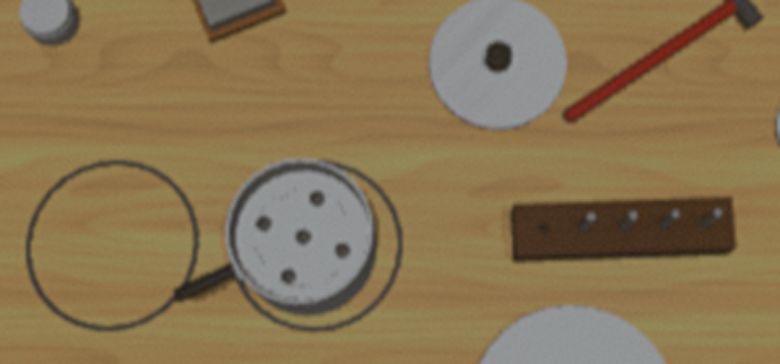

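Four punches are present, and the +y hole is empty. The middle disc has r = 82 mm, so it is the lid. I'll move the wrist camera over the pot next, and turn the tool to the grasp yaw.

>>> move_arm:
  commands: "-208 -218 -80 0 0 46 1;-208 -218 -80 0 0 46 1;-208 -218 -80 0 0 46 1;-208 -218 -80 0 0 46 1;-208 -218 -80 0 0 46 1"
  grip_force: 40

```text
t: 0.82
tcp_pos: [0.3095, 0.3351, 0.2857]
tool_rot: [0.512, 0.859, 0.0, 0.0]
force: [-0.1, 0.1, 0.9]
finger_gap: 1.001
gripper_force: 0.0
```

>>> move_arm:
  commands: "-302 -2 0 0 0 46.5 1;-302 -2 0 0 0 46.5 1;-302 -2 0 0 0 46.5 1;-302 -2 0 0 0 46.5 1;-302 -2 0 0 0 46.5 1"

```text
t: 1.45
tcp_pos: [0.4523, 0.0683, 0.2853]
tool_rot: [0.81, 0.586, 0.0, 0.0]
force: [0.7, 0.1, 0.4]
finger_gap: 1.001
gripper_force: 0.0
```

>>> move_arm:
  commands: "0 0 0 0 0 0 1;0 0 0 0 0 0 1;0 0 0 0 0 0 1;0 0 0 0 0 0 1;0 0 0 0 0 0 1"

```text
t: 2.08
tcp_pos: [0.4511, 0.0713, 0.2853]
tool_rot: [0.808, 0.589, 0.0, 0.0]
force: [0.1, 0.1, -0.3]
finger_gap: 1.0
gripper_force: 0.0
```

```bash
python3 - <<'E'
from h import *
s=snap("wrist","w1"); print(proj(s,[.442,.073,.075]),proj(s,[.463,-.33,.115]))
E
```

```text
[315.15101537 165.33534573] [410.41402592 414.84478918]
```

View pics/w1.png

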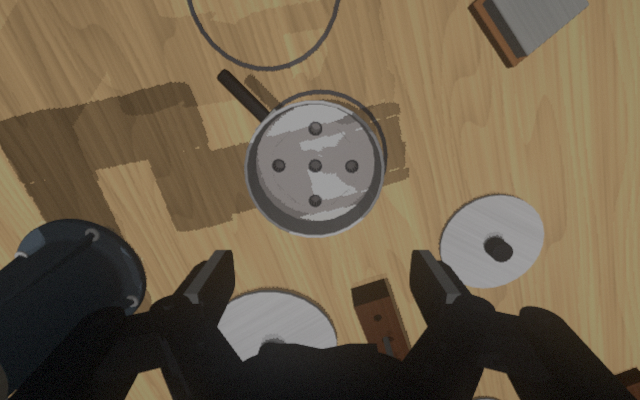

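The tubes appear at wrist pixels (316,128), (279,165), (315,165), (351,166) and (316,201), aligned with the tool axes. I'll compute their positions and move to the stand.

```bash
cat >> h.py <<'E'
def tubes(s,guess,save=None):
    "centroids of dark tube mouths in the wrist view, cast on z=.075, near guess centre"
    im=cv2.cvtColor(s["image"],cv2.COLOR_RGB2GRAY); u,v=proj(s,[*guess,.075]); r=np.linalg.norm(proj(s,[guess[0]+.066,guess[1],.075])-[u,v])
    yy,xx=np.mgrid[:400,:640]; m=((im<cv2.blur(im,(31,31))*.72)&(np.hypot(xx-u,yy-v)<r)).astype(np.uint8)
    n,_,st,c=cv2.connectedComponentsWithStats(m)
    return [(c[i].round(1),st[i,4],cast(s,*c[i],.075)[:2].round(4)) for i in range(1,n) if st[i,4]>30]
E
python3 - <<'E'
from h import *
s=snap("wrist")
for r in tubes(s,(.442,.073)): print(*r)
print(telemetry.sense()["q"])
E
```

```text
[314.6 128.9] 124 [0.4557 0.1164]
[278.1 165. ] 132 [0.3971 0.0877]
[314.8 165.3] 131 [0.4417 0.073 ]
[351.2 166. ] 132 [0.4858 0.0579]
[314.6 200.4] 120 [0.4266 0.0283]
[-8.92695444e-02  1.97172218e-01  1.72732299e+00 -1.60996606e-05
  1.21695053e+00  2.23116060e-01]
```

>>> move_arm:
  commands: "-350 124 0 0 0 0 1;-350 124 0 0 0 0 1;-350 124 0 0 0 0 1;-350 124 0 0 0 0 1;-350 124 0 0 0 0 1"

```text
t: 2.8
tcp_pos: [0.4599, -0.2438, 0.2853]
tool_rot: [0.809, 0.588, 0.0, 0.0]
force: [0.9, 0.1, 0.2]
finger_gap: 1.002
gripper_force: 0.0
```

>>> move_arm:
  commands: "-60 20 0 0 0 0 1;-60 20 0 0 0 0 1;-60 20 0 0 0 0 1;-60 20 0 0 0 0 1;-60 20 0 0 0 0 1"

```text
t: 3.42
tcp_pos: [0.4606, -0.3036, 0.2855]
tool_rot: [0.808, 0.589, 0.0, -0.0]
force: [0.1, 0.6, 0.7]
finger_gap: 0.996
gripper_force: 0.0
```

```bash
python3 - <<'E'
from h import *
print(telemetry.sense()["tcp_pos"])
s=snap("wrist","w2")
E
```

```text
[ 0.46062372 -0.30356041  0.28545973]
```

View pics/w2.png

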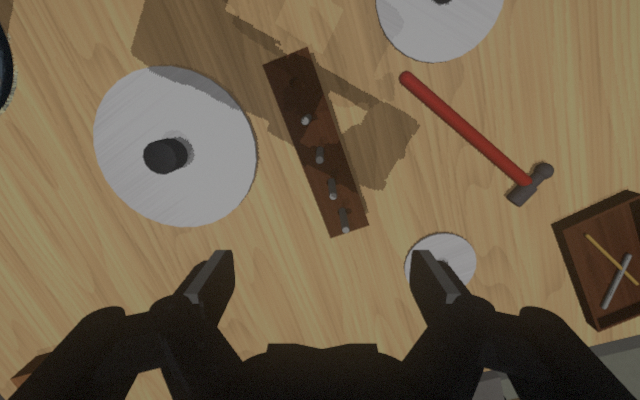

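Wrist view: punch heads at (305,121), (319,159), (333,196) and (346,230); the hole nearest the pot is empty. I'll locate the heads precisely.

```bash
python3 - <<'E'
from h import *
s=snap("wrist"); t=snap("top")
im=s["image"].astype(int); hsv=cv2.cvtColor(s["image"],cv2.COLOR_RGB2HSV)
for p in((305,121),(319,159),(333,196),(346,230)):
    x,y=p; w=s["image"][y-9:y+10,x-9:x+10]; g=w[...,2].astype(int)
    m=(g>g.max()*.72).astype(np.uint8); n,_,st,c=cv2.connectedComponentsWithStats(m); i=1+np.argmax(st[1:,4])
    u=c[i]+[x-9,y-9]; print(u.round(1),st[i],g.max(),cast(s,*u,.115).round(4))
cr=s["image"][40:245,255:375]; cv2.imwrite("pics/w2c.png",cv2.resize(cr[:,:,::-1],None,fx=2.9,fy=2.9,interpolation=cv2.INTER_CUBIC))
E
```

```text
[304.9 120.6] [ 6  5  7  8 40] 116 [ 0.4596 -0.2441  0.115 ]
[319.  159.4] [ 6  6  7  8 43] 83 [ 0.4612 -0.2897  0.115 ]
[331.3 196.7] [ 5  7  6  6 19] 119 [ 0.4613 -0.3364  0.115 ]
[347.  234.5] [  0   6  19  13 163] 117 [ 0.4651 -0.3888  0.115 ]
```

View pics/w2c.png

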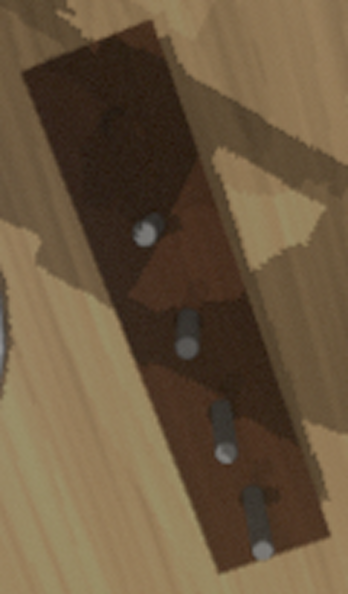

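>>> move_arm:
  commands: "56.3 -19.2 60 0 0 0 0;56.3 -19.2 100 0 0 0 0;56.3 -19.2 130 0 0 0 0;56.3 -19.2 130 0 0 0 0;56.3 -19.2 130 0 0 0 0"

```text
t: 4.2
tcp_pos: [0.4606, -0.2464, 0.1564]
tool_rot: [0.809, 0.588, 0.0, 0.001]
force: [0.1, -0.3, -0.1]
finger_gap: 0.501
gripper_force: 0.0
```

```bash
python3 - <<'E'
from h import *
t=telemetry.sense(); print(t["tcp_pos"],t["tool_rot"],t["finger_gap"])
print(shift(*(np.array([.4596,-.2441,.087])-t["tcp_pos"])))
s=snap("wrist","w3"); print(proj(s,[.4596,-.2441,.115]))
cv2.imwrite("pics/w3c.png",cv2.resize(s["image"][120:400,180:460,::-1],None,fx=1.8,fy=1.8))
E
```

```text
[ 0.46058441 -0.2464254   0.15642312] [8.08780272e-01 5.88109485e-01 3.01512204e-04 1.27081534e-03] 0.5010859631704893
[ 2.  -1.8 69.4]
[320.37161121 206.28163053]
```

View pics/w3c.png

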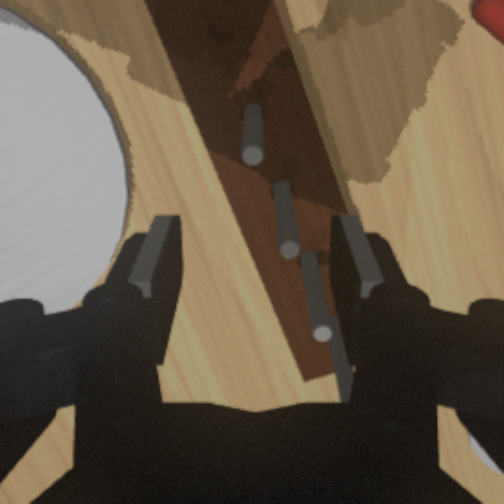

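Punch 1's head is at crop (252,155), which matches the prediction to within 1 px. I'll descend, grip and lift.

>>> move_arm:
  commands: "0 0 40 0 0 0 0;0 0 68 0 0 0 0;0 0 68 0 0 0 0;0 0 68 0 0 0 0;0 0 68 0 0 0 -1"
  grip_force: 50

```text
t: 4.88
tcp_pos: [0.4606, -0.2465, 0.0889]
tool_rot: [0.809, 0.588, 0.0, 0.002]
force: [-0.1, 0.2, 0.1]
finger_gap: 0.3
gripper_force: 0.0
```

>>> move_arm:
  commands: "0 0 0 0 0 0 -1;0 0 0 0 0 0 -1;0 0 0 0 0 0 -1;0 0 0 0 0 0 -1;0 0 0 0 0 0 -1"

```text
t: 5.5
tcp_pos: [0.4608, -0.2466, 0.0887]
tool_rot: [0.809, 0.588, 0.0, 0.002]
force: [-0.6, 0.0, 6.0]
finger_gap: -0.004
gripper_force: 3.1
```

>>> move_arm:
  commands: "0 0 -40 0 0 0 -1;0 0 -100 0 0 0 -1;0 0 -148 0 0 0 -1;0 0 -148 0 0 0 -1;0 0 -148 0 0 0 -1"

```text
t: 6.12
tcp_pos: [0.459, -0.2451, 0.235]
tool_rot: [0.809, 0.588, -0.0, -0.0]
force: [-0.6, 0.1, -0.9]
finger_gap: -0.0
gripper_force: 0.0
```

```bash
python3 - <<'E'
from h import *
t=telemetry.sense(); print(t["tcp_pos"],t["tool_rot"],t["finger_gap"],t["gripper_force"])
for n,p in dict(A=(.4557,.1164),B=(.3971,.0877),C=(.4858,.0579),D=(.4266,.0283)).items(): print(n,shift(*(np.array([*p,.230])-t["tcp_pos"])))
E
```

```text
[ 0.45897757 -0.24509793  0.23500919] [ 8.08796870e-01  5.88088016e-01 -8.36946761e-05 -3.18759966e-04] -0.0002851839518524663 0.0
A [ 342.9 -114.6    5.2]
B [ 297.5 -161.5    5.2]
C [296.5 -67.9   5.1]
D [ 250.1 -115.1    5.1]
```

```bash
python3 - <<'E'
from h import *
s=snap("wrist"); t=snap("top"); c=snap("scene")
a=cv2.resize(s["image"][100:400,160:480],(480,450)); b=cv2.resize(c["image"][150:225,200:320],(320,200),interpolation=cv2.INTER_CUBIC); d=cv2.resize(t["image"][195:245,335:445],(320,146),interpolation=cv2.INTER_CUBIC)
o=np.zeros((450,800,3),np.uint8); o[:,:480]=a; o[:200,480:]=b; o[220:366,480:]=d
cv2.imwrite("pics/m1.png",o[:,:,::-1])
E
```

```text
(no output)
```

View pics/m1.png

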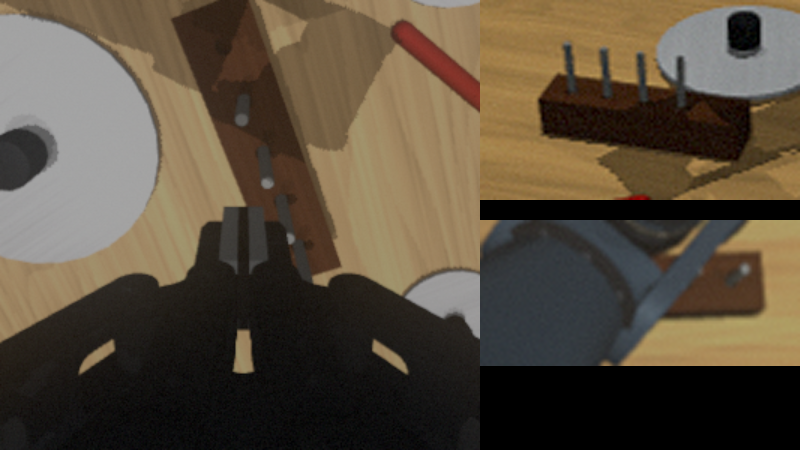

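```bash
python3 - <<'E'
from h import *
s=snap("wrist"); t=telemetry.sense(); T=R.from_quat(t["tool_rot"]).as_matrix()
p=t["tcp_pos"]; print("tcp px",proj(s,p),"grasp",proj(s,p-.019*T[:,2]),"pad edge +x",proj(s,p+.011*T[:,0]),"-x",proj(s,p-.011*T[:,0]))
print("head now",cast(s,320.7,181.3,.115),proj(s,[.4596,-.2441,.115]), "cam",s["pose"][:3,3])
c=snap("scene"); print(proj(c,[.4596,-.2441,.115]),proj(c,[.4596,-.2441,.05])); 
print(200+np.array([568,604,641,681])*.375-480*.375, 150+np.array([44,50,55,58])*.375)
E
```

```text
tcp px [323.19300252 231.72145886] grasp [323.33334106 245.82458292] pad edge +x [323.23143468 214.83874687] -x [323.15590553 248.01765377]
head now [ 0.45691009 -0.24281302  0.115     ] [323.69836383 181.69317395] cam [ 0.48152237 -0.17355817  0.40314451]
[273.11866511 171.71747318] [274.31341126 189.19131937]
[233.    246.5   260.375 275.375] [166.5   168.75  170.625 171.75 ]
```

```bash
python3 - <<'E'
from h import *
t=telemetry.sense(); T=R.from_quat(t["tool_rot"]).as_matrix(); p=t["tcp_pos"]
c=snap("scene"); im=c["image"].copy()
q=[proj(c,p-T[:,2]*d) for d in(0,.03,.06)]; print(q)
u,v=q[0].round().astype(int)
x0,y0=u-60,v-75
cr=cv2.resize(im[y0:y0+100,x0:x0+120],None,fx=5,fy=5,interpolation=cv2.INTER_CUBIC)
for a,col in zip(q,((255,0,0),(0,255,0),(0,0,255))): cv2.circle(cr,tuple(((a-[x0,y0]+.5)*5).round().astype(int).tolist()),4,col,1)
cv2.imwrite("pics/s2.png",cr[:,:,::-1])
E
```

```text
[array([270.57883007, 137.35044826]), array([269.92311285, 128.21718444]), array([269.25173812, 118.86583232])]
```

View pics/s2.png

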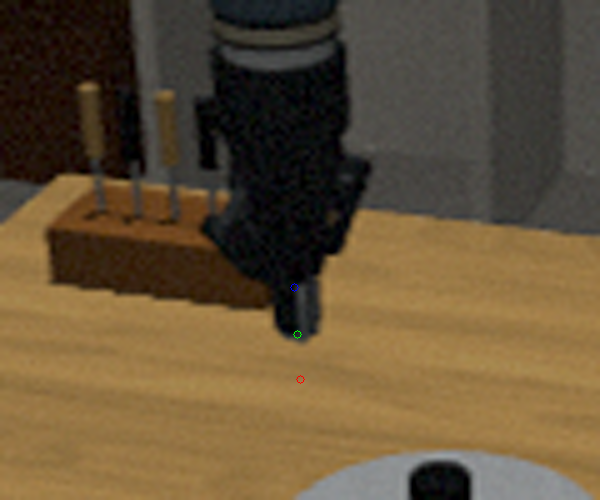

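The scene view confirms that the fingertips end at crop (297,338), about 29 mm short of the reported TCP at (300,379). The fingers therefore closed just above the head. I'll apply a 29 mm offset along the tool and retry, pushing lower.

>>> move_arm:
  commands: "1 0 40 0 0 0 0;1 0 80 0 0 0 0;1 0 100 0 0 0 0;1 0 140 0 0 0 0;1 0 177 0 0 0 0"

```text
t: 7.05
tcp_pos: [0.4598, -0.2447, 0.0567]
tool_rot: [0.809, 0.588, -0.0, -0.0]
force: [0.4, 0.3, -0.0]
finger_gap: 0.501
gripper_force: 0.0
```

>>> move_arm:
  commands: "0 0 0 0 0 0 0;0 0 0 0 0 0 -1;0 0 0 0 0 0 -1;0 0 0 0 0 0 -1;0 0 0 0 0 0 -1"

```text
t: 7.68
tcp_pos: [0.4608, -0.2454, 0.0596]
tool_rot: [0.809, 0.588, 0.0, 0.002]
force: [-0.2, -0.1, 5.7]
finger_gap: 0.098
gripper_force: 49.1
```

>>> move_arm:
  commands: "0 0 0 0 0 0 -1;0 0 0 0 0 0 -1;0 0 -40 0 0 0 -1;0 0 -100 0 0 0 -1;0 0 -147 0 0 0 -1"

```text
t: 8.3
tcp_pos: [0.4598, -0.2446, 0.2074]
tool_rot: [0.809, 0.588, 0.0, 0.001]
force: [0.2, -0.4, -0.1]
finger_gap: 0.096
gripper_force: 49.0
```

```bash
python3 - <<'E'
from h import *
t=telemetry.sense(); print(t["tcp_pos"],t["tool_rot"],t["finger_gap"],t["gripper_force"])
for n,p in dict(A=(.4557,.1164),B=(.3971,.0877),C=(.4858,.0579),D=(.4266,.0283)).items(): print(n,shift(*(np.array([*p,.205])-t["tcp_pos"])))
s=snap("wrist"); cv2.imwrite("pics/w4.png",s["image"][100:400,160:480,::-1])
E
```

```text
[ 0.45983448 -0.24463501  0.20739969] [8.08812422e-01 5.88066449e-01 1.24010541e-04 5.50589671e-04] 0.09578485057263574 48.975429398560664
A [ 342.2 -115.3    2.1]
B [ 296.8 -162.2    2.1]
C [295.8 -68.6   2.2]
D [ 249.4 -115.8    2.2]
```

View pics/w4.png

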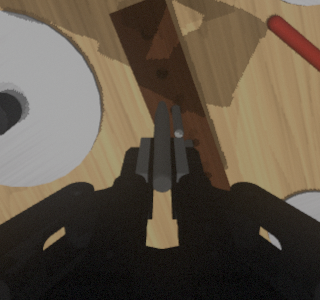

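The punch is gripped (gap 0.096, 49 N). I'll carry it over tube A and recheck the pot there.

>>> move_arm:
  commands: "342 -115 0 0 0 0 -1;342 -115 0 0 0 0 -1;342 -115 0 0 0 0 -1;342 -115 0 0 0 0 -1;342 -115 0 0 0 0 -1"

```text
t: 8.98
tcp_pos: [0.4559, 0.0697, 0.2052]
tool_rot: [0.809, 0.588, 0.0, 0.0]
force: [0.5, -0.6, 0.3]
finger_gap: 0.095
gripper_force: 49.0
```

>>> move_arm:
  commands: "51 -16 0 0 0 0 -1;51 -16 0 0 0 0 -1;51 -16 0 0 0 0 -1;51 -16 0 0 0 0 -1;51 -16 0 0 0 0 -1"

```text
t: 9.6
tcp_pos: [0.4571, 0.12, 0.2052]
tool_rot: [0.81, 0.587, -0.0, 0.0]
force: [-0.5, 0.2, -0.6]
finger_gap: 0.092
gripper_force: 49.0
```

```bash
cat >> h.py <<'E'
def tipat(L=.029,d=.077):
    t=telemetry.sense(); T=R.from_quat(t["tool_rot"]).as_matrix(); return t["tcp_pos"]+T[:,2]*(d-L)
E
python3 - <<'E'
from h import *
t=telemetry.sense(); print(t["tcp_pos"],t["tool_rot"])
s=snap("wrist","w5")
for r in tubes(s,(.4416,.073)): print(*r)
print("tip px",proj(s,tipat()), shift(*(np.array([.4557,.1164,.056])-t["tcp_pos"])))
E
```

```text
[0.45710114 0.1199552  0.20517876] [ 8.09555376e-01  5.87043509e-01 -1.11668314e-04  1.58421236e-05]
[322.6 182.3] 197 [0.4564 0.1173]
[321.9 218.5] 379 [0.4433 0.0797]
[278.7 224.7] 171 [0.3971 0.0872]
[365.9 225. ] 180 [0.4859 0.0579]
[310.7 262.2] 202 [0.4152 0.0339]
[332.8 261.8] 208 [0.4388 0.0267]
[290.1 262. ] 351 [0.3934 0.0413]
[353.6 262.2] 372 [0.4607 0.019 ]
tip px [322.70306425 205.7174189 ] [ -3.8  -0.2 149.2]
```

>>> move_arm:
  commands: "-3.5 0 0 0 0 0 -1;-3.5 0 30 0 0 0 -1;-3.5 0 60 0 0 0 -1;-3.5 0 80 0 0 0 -1;-3.5 0 95 0 0 0 -1"

```text
t: 10.28
tcp_pos: [0.4556, 0.1175, 0.1093]
tool_rot: [0.809, 0.588, -0.0, -0.0]
force: [0.3, 0.3, -0.4]
finger_gap: 0.099
gripper_force: 49.0
```

>>> move_arm:
  commands: "0 0 10 0 0 0 -1;0 0 20 0 0 0 -1;0 0 30 0 0 0 -1;0 0 40 0 0 0 -1;0 0 48 0 0 0 -1"

```text
t: 10.9
tcp_pos: [0.4563, 0.1178, 0.0618]
tool_rot: [0.809, 0.588, 0.0, 0.0]
force: [0.6, -2.4, 0.8]
finger_gap: 0.095
gripper_force: 49.1
```

```bash
python3 - <<'E'
from h import *
t=telemetry.sense(); print(t["tcp_pos"],t["force"],t["ft_torque"],t["finger_gap"],t["gripper_force"])
E
```

```text
[0.45632878 0.11783122 0.06178005] [ 0.5671048  -2.44342459  0.79381539] [-0.39398925 -0.16519515 -0.03912594] 0.09509375550659237 49.14252842894712
```

>>> move_arm:
  commands: "0 0 2 0 0 0 -1;0 0 4 0 0 0 -1;0 0 6 0 0 0 -1;0 0 7 0 0 0 -1;0 0 8 0 0 0 -1"

```text
t: 11.52
tcp_pos: [0.4571, 0.1181, 0.0569]
tool_rot: [0.809, 0.588, 0.001, 0.001]
force: [-3.2, -1.9, 30.4]
finger_gap: 0.092
gripper_force: 52.9
```

Seated: the floor contact gives 30 N. I'll release, lift and fetch punch 2.

>>> move_arm:
  commands: "0 0 -2 0 0 0 -0.4;0 0 -2 0 0 0 -0.4;0 0 -2 0 0 0 -0.4;0 0 -40 0 0 0 -0.4;0 0 -90 0 0 0 -0.4"

```text
t: 12.15
tcp_pos: [0.4543, 0.118, 0.1437]
tool_rot: [0.809, 0.588, -0.002, -0.002]
force: [1.6, 0.2, 0.2]
finger_gap: 0.298
gripper_force: 0.0
```

>>> move_arm:
  commands: "0 0 -60 0 0 0 -0.4;-50 17 -60 0 0 0 0;-110 37 -60 0 0 0 0;-165 55 -60 0 0 0 0;-220 74 -60 0 0 0 0"

```text
t: 12.78
tcp_pos: [0.4578, -0.1156, 0.2038]
tool_rot: [0.809, 0.588, -0.0, -0.001]
force: [2.0, -0.8, 0.1]
finger_gap: 0.496
gripper_force: 0.0
```

>>> move_arm:
  commands: "-60 20 0 0 0 0 0;-110 37 0 0 0 0 0;-166 56 0 0 0 0 0;-166 56 0 0 0 0 0;-166 56 0 0 0 0 0"

```text
t: 13.4
tcp_pos: [0.4597, -0.2885, 0.2033]
tool_rot: [0.809, 0.588, -0.0, -0.002]
force: [-0.5, -0.4, 0.3]
finger_gap: 0.5
gripper_force: 0.0
```

```bash
cat >> h.py <<'E'
def head(s,g,z=.115,rad=9):
    x,y=proj(s,[*g,z]).round().astype(int); k=s["image"][y-rad:y+rad+1,x-rad:x+rad+1,2].astype(int)
    m=(k>k.max()*.72).astype(np.uint8); n,_,st,c=cv2.connectedComponentsWithStats(m); i=1+np.argmin([np.hypot(*(a-rad))-.05*b for a,b in zip(c[1:],st[1:,4])])
    u=c[i]+[x-rad,y-rad]; return u.round(1),st[i,2:],k.max(),cast(s,*u,z).round(4)
E
python3 - <<'E'
from h import *
t=telemetry.sense(); print(t["tcp_pos"],t["tool_rot"],t["finger_gap"])
s=snap("wrist","w6"); print(proj(s,[.4612,-.2897,.115]),head(s,(.4612,-.2897)))
print(shift(*(np.array([.4612,-.2897,.058])-t["tcp_pos"])))
s=snap("scene","sc6")
E
```

```text
[ 0.45966553 -0.2884543   0.20328388] [ 8.09064312e-01  5.87718098e-01 -1.60416367e-05 -1.54145784e-03] 0.5001229245500232
[324.90321566 192.05999449] (array([325., 192.]), array([ 9,  9, 69], dtype=int32), np.int64(93), array([ 0.4613, -0.2897,  0.115 ]))
[ -0.9   2.2 145.3]
```

>>> move_arm:
  commands: "-1 2 40 0 0 0 0;-1 2 90 0 0 0 0;-1 2 125 0 0 0 0;-1 2 145 0 0 0 0;-1 2 145 0 0 0 0"

```text
t: 14.12
tcp_pos: [0.4613, -0.2884, 0.058]
tool_rot: [0.808, 0.589, -0.0, -0.002]
force: [0.8, 0.3, 1.3]
finger_gap: 0.498
gripper_force: 0.0
```

>>> move_arm:
  commands: "0 0 0 0 0 0 -1;0 0 0 0 0 0 -1;0 0 0 0 0 0 -1;0 0 0 0 0 0 -1;0 0 0 0 0 0 -1"

```text
t: 14.75
tcp_pos: [0.4627, -0.2914, 0.0605]
tool_rot: [0.809, 0.588, 0.0, 0.001]
force: [-0.6, 1.0, 7.3]
finger_gap: 0.096
gripper_force: 49.1
```

>>> move_arm:
  commands: "0 0 -50 0 0 0 -1;0 0 -110 0 0 0 -1;0 0 -148 0 0 0 -1;50 -22 -148 0 0 0 -1;100 -44 -148 0 0 0 -1"

```text
t: 15.38
tcp_pos: [0.451, -0.1816, 0.208]
tool_rot: [0.809, 0.587, 0.0, 0.001]
force: [0.2, 0.2, -1.5]
finger_gap: 0.1
gripper_force: 49.3
```

>>> move_arm:
  commands: "50 -22 0 0 0 0 -1;100 -44 0 0 0 0 -1;150 -66 0 0 0 0 -1;192 -86 0 0 0 0 -1;192 -86 0 0 0 0 -1"

```text
t: 16.0
tcp_pos: [0.4269, 0.0297, 0.2072]
tool_rot: [0.807, 0.59, -0.0, -0.001]
force: [0.4, -0.4, -0.9]
finger_gap: 0.096
gripper_force: 49.3
```

```bash
python3 - <<'E'
from h import *
t=telemetry.sense(); print(t["tcp_pos"],t["tool_rot"],t["finger_gap"])
s=snap("wrist","w7")
for r in tubes(s,(.4415,.073)): print(*r)
print("A head",head(s,(.4562,.117),.113))
print("tip px",proj(s,tipat()), shift(*(np.array([.4268,.0286,.058])-t["tcp_pos"])))
E
```

```text
[0.42689227 0.02967369 0.20724175] [ 8.07321382e-01  5.90111721e-01 -2.24062912e-04 -5.40020511e-04] 0.09585368358046285
[323.5  83.3] 189 [0.4556 0.1177]
[275.8 133.6] 218 [0.3969 0.0877]
[323.6 134.6] 184 [0.4414 0.0725]
[372.4 135.4] 140 [0.487  0.0572]
[323.1 180.1] 197 [0.427  0.0286]
A head (array([327.3,  83.6]), array([ 8,  8, 57], dtype=int32), np.int64(162), array([0.4577, 0.1145, 0.113 ]))
tip px [324.84913827 207.46379141] [ -1.    0.2 149.2]
```

>>> move_arm:
  commands: "-2 0 0 0 0 0 -1;-2 0 30 0 0 0 -1;-2 0 60 0 0 0 -1;-2 0 80 0 0 0 -1;-2 0 95 0 0 0 -1"

```text
t: 16.68
tcp_pos: [0.4279, 0.0238, 0.1113]
tool_rot: [0.81, 0.587, -0.0, -0.001]
force: [0.1, 3.2, 2.3]
finger_gap: 0.097
gripper_force: 49.7
```

>>> move_arm:
  commands: "0 0 10 0 0 0 -1;0 0 20 0 0 0 -1;0 0 30 0 0 0 -1;0 0 42 0 0 0 -1;0 0 53 0 0 0 -1"

```text
t: 17.3
tcp_pos: [0.4279, 0.0252, 0.0586]
tool_rot: [0.809, 0.588, 0.0, 0.0]
force: [-1.6, 4.6, 2.7]
finger_gap: 0.094
gripper_force: 49.7
```

>>> move_arm:
  commands: "1 0 1 0 0 0 -1;1 0 2 0 0 0 -1;1 0 3 0 0 0 -1;1 0 4 0 0 0 -1;1 0 4 0 0 0 -1"

```text
t: 17.92
tcp_pos: [0.4289, 0.0256, 0.0576]
tool_rot: [0.808, 0.589, 0.001, 0.001]
force: [-4.5, 2.8, 34.5]
finger_gap: 0.093
gripper_force: 53.9
```

>>> move_arm:
  commands: "0 0 -2 0 0 0 -0.4;0 0 -2 0 0 0 -0.4;0 0 -2 0 0 0 -0.4;0 0 -40 0 0 0 -0.4;0 0 -90 0 0 0 -0.4"

```text
t: 18.55
tcp_pos: [0.4272, 0.0259, 0.1447]
tool_rot: [0.809, 0.588, -0.002, -0.001]
force: [1.3, -0.3, 0.1]
finger_gap: 0.303
gripper_force: 0.0
```

>>> move_arm:
  commands: "0 0 -60 0 0 0 -0.4;0 0 -62 0 0 0 0;0 0 -62 0 0 0 0;0 0 -62 0 0 0 0;0 0 -62 0 0 0 0"

```text
t: 19.18
tcp_pos: [0.4271, 0.0262, 0.2057]
tool_rot: [0.809, 0.588, -0.001, -0.001]
force: [-0.5, 0.2, -0.8]
finger_gap: 0.501
gripper_force: 0.0
```

```bash
python3 - <<'E'
from h import *
t=telemetry.sense(); print(t["tcp_pos"],t["tool_rot"],t["finger_gap"])
s=snap("wrist","w8")
for r in tubes(s,(.4415,.073)): print(*r)
print("A head",head(s,(.4562,.117),.113),"D",head(s,(.4268,.0286),.113))
print(shift(*(np.array([.463,-.3357,.205])-t["tcp_pos"])))
E
```

```text
[0.42714235 0.02616832 0.20571943] [ 0.8088318   0.58803714 -0.00127215 -0.00134993] 0.500780871090869
[319.4  72.6] 645 [0.4552 0.124 ]
[323.  101.6] 180 [0.4505 0.0986]
[275.2 150.6] 195 [0.3909 0.0689]
[322.7 151.4] 178 [0.4357 0.0537]
[370.  150.6] 166 [0.4808 0.04  ]
[322.7 194.1] 161 [0.4221 0.0113]
A head (array([323. ,  77.9]), array([ 19,  18, 327], dtype=int32), np.int64(163), array([0.4561, 0.116 , 0.113 ])) D (array([321.7, 184.2]), array([ 19,  19, 237], dtype=int32), np.int64(128), array([0.4276, 0.0314, 0.113 ]))
[-333.2  145.7    0.4]
```

View pics/w8.png

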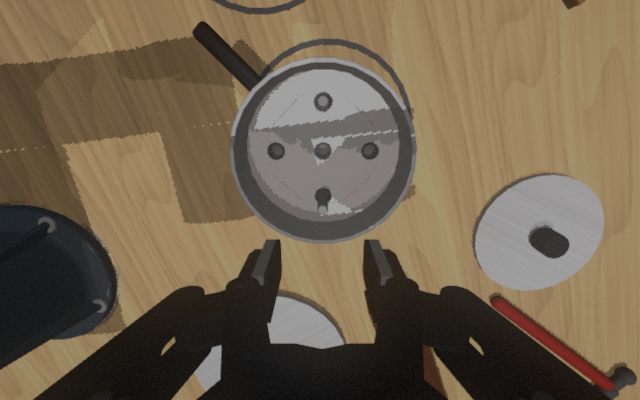

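The pot has shifted about 19 mm toward −y. The tubes are now at (323,102), (275,151), (323,151), (370,151) and (323,194), still in the same orientation, and a punch head shows by the lower tube. I'll check whether the heads agree with seated punches.

```bash
python3 - <<'E'
from h import *
s=snap("wrist"); g=s["image"].mean(2).astype(int)
for r in tubes(s,(.4357,.0537)): print(*r)
for n,p in dict(A=(.4503,.0980),D=(.4210,.0094),c=(.4357,.0537)).items():
    a=proj(s,[*p,.113]); b=proj(s,[*p,.075]); print(n,"head px",a.round(1),"mouth px",b.round(1))
    x,y=b.round().astype(int); print(g[y-16:y+22:2,x-10:x+11:2])
E
```

```text
[322.5 101.7] 178 [0.4504 0.0986]
[274.9 150.6] 192 [0.3909 0.0689]
[322.4 151.3] 175 [0.4357 0.0538]
[369.7 150.5] 170 [0.4808 0.04  ]
[322.2 196.5] 224 [0.4211 0.0089]
A head px [322.6 102.3] mouth px [322.7 102.4]
[[161 162 161 161 161 160 161 160 160 161 161]
 [161 162 161 160 162 161 161 162 161 161 161]
 [161 161 160 162 161 161 159 161 160 161 161]
 [158 160 160 143 125 125  98 149 161 162 162]
 [161 151 120  76  75  71  74  82 156 160 159]
 [161 118  77  71 103 108  88  59  93 157 162]
 [157  79  68 120 123 125 126  82  56  92 161]
 [121  72  75 124 126 124 123 106  59  70 157]
 [127  71  74 126 124 123 126  99  55  86 154]
 [144  75  78 110 123 126 121  76  57 117 162]
 [161 101  72  82  84  97  79  81  71 155 161]
 [162 137  74  69  81  84  73  73 119 162 162]
 [161 161 145  85  89  86  81 148 162 162 161]
 [162 161 162 162 161 141 154 161 162 161 162]
 [161 161 160 161 162 162 162 162 162 161 161]
 [162 163 163 160 161 161 162 161 161 162 162]
 [161 161 161 162 162 161 160 161 162 162 162]
 [161 162 152 157 162 162 147 122 161 150 146]
 [148 108 108 108 123 109 106 107 108
[... 1192 characters left out ...]
 161 162 143  85  76  81 110 145 161 161]
 [136 162 107  82  96 102 103  85  76 158 162]
 [106 132  79  82  96  99  98  83  79 136 161]
 [104  83  70  80  82  79  82  83  78  78 162]
 [104  85  69  80  83  83  82  85  70  79 161]
 [131  96  65  68  78  83  84  80  63  84 141]
 [129 138  83  65  65  60  74  62  76 124 127]
 [130 147 136  83  70  65  71  75 115 137 129]
 [129 129 160 152 111 121 101 152 149 136 127]
 [129 130 154 162 162 155 136 128 127 129 127]
 [129 129 144 148 131 150 127 127 128 128 128]
 [129 131 130 138 128 128 129 130 128 129 128]
 [131 128 130 129 127 129 130 128 129 128 128]
 [129 131 129 128 128 129 127 127 130 128 128]
 [128 129 128 129 126 128 130 127 129 128 128]]
```

Both heads match seated punches (D predicted at (322,208), seen at (322,210); A as predicted). The pot centre is now (0.4357, 0.0537). I'll fetch punch 3.

>>> move_arm:
  commands: "-55 24 0 0 0 0 0;-110 48 0 0 0 0 0;-166 72 0 0 0 0 0;-220 96 0 0 0 0 0;-275 121 0 0 0 0 0"

```text
t: 19.9
tcp_pos: [0.4582, -0.2747, 0.2066]
tool_rot: [0.809, 0.588, 0.0, -0.0]
force: [1.1, -0.2, -1.3]
finger_gap: 0.503
gripper_force: 0.0
```

>>> move_arm:
  commands: "-40 17 0 0 0 0 0;-58 25 0 0 0 0 0;-58 25 0 0 0 0 0;-58 25 0 0 0 0 0;-58 25 0 0 0 0 0"

```text
t: 20.52
tcp_pos: [0.4643, -0.3338, 0.2073]
tool_rot: [0.808, 0.589, 0.0, -0.001]
force: [0.6, 0.1, 0.3]
finger_gap: 0.499
gripper_force: 0.0
```

```bash
python3 - <<'E'
from h import *
t=telemetry.sense(); print(t["tcp_pos"],t["tool_rot"],t["finger_gap"])
s=snap("wrist"); h=head(s,(.463,-.3357),rad=12); print(h, head(s,(.4645,-.3815),rad=12))
print(shift(*(np.array([h[3][0],h[3][1],.058])-t["tcp_pos"])))
E
```

```text
[ 0.46428622 -0.33381454  0.20729614] [ 8.08266509e-01  5.88816604e-01  4.72600996e-05 -5.05131306e-04] 0.4991283983746177
(array([322. , 192.2]), array([ 9,  9, 66], dtype=int32), np.int64(91), array([ 0.4631, -0.3356,  0.115 ])) (array([339.7, 242.4]), array([ 25,  16, 268], dtype=int32), np.int64(129), array([ 0.4639, -0.3883,  0.115 ]))
[ -2.1  -0.5 149.3]
```

>>> move_arm:
  commands: "-2 -0.5 40 0 0 0 0;-2 -0.5 90 0 0 0 0;-2 -0.5 125 0 0 0 0;-2 -0.5 149 0 0 0 0;-2 -0.5 149 0 0 0 0"

```text
t: 21.2
tcp_pos: [0.4623, -0.3356, 0.0567]
tool_rot: [0.809, 0.588, -0.0, -0.002]
force: [-0.3, 0.1, 0.5]
finger_gap: 0.494
gripper_force: 0.0
```

>>> move_arm:
  commands: "0 0 0 0 0 0 -1;0 0 0 0 0 0 -1;0 0 0 0 0 0 -1;0 0 0 0 0 0 -1;0 0 0 0 0 0 -1"

```text
t: 21.82
tcp_pos: [0.4639, -0.3382, 0.0597]
tool_rot: [0.809, 0.588, 0.0, 0.001]
force: [-0.8, 0.7, 7.3]
finger_gap: 0.097
gripper_force: 49.0
```

>>> move_arm:
  commands: "0 0 -50 0 0 0 -1;0 0 -110 0 0 0 -1;0 0 -150 0 0 0 -1;0 0 -150 0 0 0 -1;0 0 -150 0 0 0 -1"

```text
t: 22.45
tcp_pos: [0.4626, -0.3368, 0.2075]
tool_rot: [0.809, 0.588, -0.0, -0.001]
force: [0.1, -0.6, -1.4]
finger_gap: 0.099
gripper_force: 49.4
```

>>> move_arm:
  commands: "50 -14 0 0 0 -9 -1;100 -28 0 0 0 -18 -1;150 -42 0 0 0 -27 -1;200 -56 0 0 0 -36 -1;245 -66 0 0 0 -45 -1"

```text
t: 23.08
tcp_pos: [0.4742, -0.0817, 0.2062]
tool_rot: [0.52, 0.854, -0.0, -0.003]
force: [-0.4, -0.1, -1.5]
finger_gap: 0.098
gripper_force: 49.4
```

>>> move_arm:
  commands: "30 17 0 0 0 -10 -1;60 35 0 0 0 -20 -1;90 52 0 0 0 -30 -1;106 61 0 0 0 -40 -1;106 61 0 0 0 -45 -1"

```text
t: 23.7
tcp_pos: [0.4803, 0.0397, 0.2061]
tool_rot: [0.153, 0.988, 0.0, -0.003]
force: [-1.1, 0.1, -0.2]
finger_gap: 0.1
gripper_force: 49.4
```

>>> move_arm:
  commands: "0 0 0 0 0 0 -1;0 0 0 0 0 0 -1;0 0 0 0 0 0 -1;0 0 0 0 0 0 -1;0 0 0 0 0 0 -1"

```text
t: 24.32
tcp_pos: [0.4822, 0.0379, 0.2083]
tool_rot: [0.156, 0.988, -0.0, 0.0]
force: [-0.7, -0.2, -0.6]
finger_gap: 0.099
gripper_force: 49.4
```

```bash
python3 - <<'E'
from h import *
t=telemetry.sense(); print(t["tcp_pos"],t["tool_rot"],t["finger_gap"])
s=snap("wrist","w9")
for r in tubes(s,(.4357,.0537)): print(*r)
print("tip px",proj(s,tipat()), shift(*(np.array([.4808,.0397,.058])-t["tcp_pos"])))
E
```

```text
[0.48218951 0.03787817 0.20825685] [ 1.56349351e-01  9.87701816e-01 -4.84300626e-06  5.80531378e-05] 0.09907381083580394
[323.9  79.6] 180 [0.3903 0.0693]
[323.9 132.4] 161 [0.4367 0.0544]
[370.7 131.7] 221 [0.4503 0.0986]
[277.  131.4] 203 [0.4215 0.0108]
[323.8 178.3] 161 [0.481  0.0401]
tip px [322.3943853  207.37334242] [  1.9   1.3 150.3]
```

>>> move_arm:
  commands: "0 1.6 0 0 0 0 -1;0 1.6 30 0 0 0 -1;0 1.6 60 0 0 0 -1;0 1.6 80 0 0 0 -1;0 1.6 95 0 0 0 -1"

```text
t: 25.0
tcp_pos: [0.4825, 0.0397, 0.1123]
tool_rot: [0.156, 0.988, 0.0, -0.0]
force: [0.0, -0.4, -0.5]
finger_gap: 0.097
gripper_force: 49.4
```

>>> move_arm:
  commands: "0 0 10 0 0 0 -1;0 0 20 0 0 0 -1;0 0 30 0 0 0 -1;0 0 42 0 0 0 -1;0 0 53 0 0 0 -1"

```text
t: 25.62
tcp_pos: [0.4827, 0.0396, 0.0595]
tool_rot: [0.156, 0.988, -0.0, 0.0]
force: [0.5, -0.5, -0.3]
finger_gap: 0.095
gripper_force: 49.4
```

>>> move_arm:
  commands: "0 0 1 0 0 0 -1;0 0 2 0 0 0 -1;0 0 3 0 0 0 -1;0 0 3 0 0 0 -1;0 0 3 0 0 0 -1"

```text
t: 26.25
tcp_pos: [0.483, 0.0395, 0.0577]
tool_rot: [0.156, 0.988, 0.0, 0.001]
force: [-1.6, -0.6, 4.2]
finger_gap: 0.097
gripper_force: 49.9
```

>>> move_arm:
  commands: "0 0 -2 0 0 0 -0.4;0 0 -2 0 0 0 -0.4;0 0 -2 0 0 0 -0.4;0 0 -40 0 0 0 -0.4;0 0 -90 0 0 0 -0.4"

```text
t: 26.88
tcp_pos: [0.4815, 0.0397, 0.1469]
tool_rot: [0.156, 0.988, -0.0, -0.002]
force: [1.2, 0.7, 0.2]
finger_gap: 0.303
gripper_force: 0.0
```

>>> move_arm:
  commands: "0 0 -60 0 0 0 -0.4;0 0 -62 0 0 0 0;0 0 -62 0 0 0 0;0 0 -62 0 0 0 0;0 0 -62 0 0 0 0"

```text
t: 27.5
tcp_pos: [0.4817, 0.0397, 0.2078]
tool_rot: [0.156, 0.988, -0.0, -0.002]
force: [-0.1, -0.2, -1.1]
finger_gap: 0.503
gripper_force: 0.0
```

```bash
python3 - <<'E'
from h import *
t=telemetry.sense(); print(t["tcp_pos"],t["finger_gap"])
s=snap("wrist","w10")
for r in tubes(s,(.4367,.0544)): print(*r)
for n,p in dict(A=(.4505,.0986),D=(.4215,.0104),C=(.481,.0401)).items(): print(n,proj(s,[*p,.113]).round(1),head(s,p,.113,rad=7))
E
```

```text
[0.48169871 0.0396676  0.2077605 ] 0.5031368028228127
[322.4  81.3] 177 [0.3903 0.0693]
[275.5 132.7] 206 [0.4213 0.0108]
[322.1 134.1] 152 [0.4367 0.054 ]
[369.8 133.4] 231 [0.4506 0.0991]
[322.6 178.7] 176 [0.4799 0.0406]
A [376.  137.6] (array([379.1, 140.5]), array([13, 15, 73], dtype=int32), np.int64(158), array([0.4537, 0.1006, 0.113 ]))
D [268.7 137.1] (array([266. , 138.9]), array([15, 15, 60], dtype=int32), np.int64(124), array([0.4222, 0.0076, 0.113 ]))
C [322.5 189.9] (array([320.8, 186.4]), array([ 7,  4, 19], dtype=int32), np.int64(147), array([0.4774, 0.0396, 0.113 ]))
```

>>> move_arm:
  commands: "-12 -42 0 0 0 9 0;-23 -85 0 0 0 18 0;-35 -128 0 0 0 27 0;-46 -170 0 0 0 36 0;-58 -212 0 0 0 45 0"

```text
t: 28.18
tcp_pos: [0.472, -0.1812, 0.2085]
tool_rot: [0.524, 0.851, 0.0, -0.001]
force: [1.0, -0.8, 0.5]
finger_gap: 0.5
gripper_force: 0.0
```

>>> move_arm:
  commands: "-40 -23 0 0 0 9 0;-80 -45 0 0 0 18 0;-120 -68 0 0 0 27 0;-160 -91 0 0 0 36 0;-175 -99 0 0 0 45 0"

```text
t: 28.8
tcp_pos: [0.4633, -0.3838, 0.2081]
tool_rot: [0.811, 0.585, -0.0, -0.0]
force: [-0.1, 0.2, -0.4]
finger_gap: 0.504
gripper_force: 0.0
```

>>> move_arm:
  commands: "0 0 0 0 0 0 0;0 0 0 0 0 0 0;0 0 0 0 0 0 0;0 0 0 0 0 0 0;0 0 0 0 0 0 0"

```text
t: 29.42
tcp_pos: [0.4641, -0.3804, 0.2094]
tool_rot: [0.808, 0.589, 0.0, 0.0]
force: [0.1, -0.3, -0.5]
finger_gap: 0.502
gripper_force: 0.0
```

```bash
python3 - <<'E'
from h import *
t=telemetry.sense(); print(t["tcp_pos"],t["tool_rot"],t["finger_gap"])
s=snap("wrist","w11"); h=head(s,(.4645,-.3815),rad=12); print(h)
print(shift(*(np.array([h[3][0],h[3][1],.058])-t["tcp_pos"])))
E
```

```text
[ 0.46405125 -0.38035173  0.20941388] [8.08479554e-01 5.88524259e-01 1.51166925e-05 8.57406112e-05] 0.5017970646962226
(array([323.8, 190.4]), array([ 9,  8, 57], dtype=int32), np.int64(97), array([ 0.4648, -0.3818,  0.115 ]))
[ -1.1   1.1 151.4]
```

>>> move_arm:
  commands: "-0.5 1 40 0 0 0 0;-0.5 1 90 0 0 0 0;-0.5 1 125 0 0 0 0;-0.5 1 151 0 0 0 0;-0.5 1 151 0 0 0 0"

```text
t: 30.1
tcp_pos: [0.4635, -0.3803, 0.0562]
tool_rot: [0.809, 0.588, -0.0, -0.002]
force: [-0.5, -0.1, -0.8]
finger_gap: 0.499
gripper_force: 0.0
```

>>> move_arm:
  commands: "0 0 0 0 0 0 -1;0 0 0 0 0 0 -1;0 0 0 0 0 0 -1;0 0 0 0 0 0 -1;0 0 0 0 0 0 -1"

```text
t: 30.72
tcp_pos: [0.4655, -0.3826, 0.0598]
tool_rot: [0.809, 0.588, 0.0, 0.002]
force: [-0.9, -0.2, 7.3]
finger_gap: 0.098
gripper_force: 49.1
```

>>> move_arm:
  commands: "0 0 -50 0 0 0 -1;0 0 -110 0 0 0 -1;0 0 -150 0 0 0 -1;0 0 -150 0 0 0 -1;0 0 -150 0 0 0 -1"

```text
t: 31.35
tcp_pos: [0.4639, -0.3807, 0.2073]
tool_rot: [0.809, 0.588, -0.0, -0.001]
force: [-0.4, 0.0, -0.5]
finger_gap: 0.097
gripper_force: 49.6
```

>>> move_arm:
  commands: "45 -22 0 0 0 -9 -1;90 -44 0 0 0 -18 -1;135 -66 0 0 0 -27 -1;180 -88 0 0 0 -36 -1;227 -110 0 0 0 -45 -1"

```text
t: 31.98
tcp_pos: [0.4282, -0.1296, 0.2063]
tool_rot: [0.52, 0.854, 0.0, -0.002]
force: [0.3, -0.0, -0.8]
finger_gap: 0.097
gripper_force: 49.6
```

>>> move_arm:
  commands: "40 12 0 0 0 -10 -1;80 24 0 0 0 -20 -1;120 35 0 0 0 -30 -1;160 46 0 0 0 -40 -1;197 57 0 0 0 -45 -1"

```text
t: 32.6
tcp_pos: [0.3891, 0.071, 0.2066]
tool_rot: [0.154, 0.988, -0.0, -0.002]
force: [1.6, 0.3, -0.3]
finger_gap: 0.098
gripper_force: 49.6
```

>>> move_arm:
  commands: "0 0 0 0 0 0 -1;0 0 0 0 0 0 -1;0 0 0 0 0 0 -1;0 0 0 0 0 0 -1;0 0 0 0 0 0 -1"

```text
t: 33.22
tcp_pos: [0.3914, 0.069, 0.2082]
tool_rot: [0.157, 0.988, -0.0, -0.0]
force: [-0.1, 0.1, -0.5]
finger_gap: 0.1
gripper_force: 49.5
```

```bash
python3 - <<'E'
from h import *
t=telemetry.sense(); print(t["tcp_pos"],t["tool_rot"],t["finger_gap"])
s=snap("wrist","w12")
for r in tubes(s,(.4365,.054)): print(*r)
print("tip px",proj(s,tipat()), shift(*(np.array([.3904,.0693,.058])-t["tcp_pos"])))
E
```

```text
[0.39136087 0.06903242 0.20817361] [ 1.56709397e-01  9.87644756e-01 -3.37404084e-05 -1.66988573e-05] 0.0999499531842361
[322.  181.1] 151 [0.3924 0.0685]
[322.1 218.1] 357 [0.4315 0.056 ]
[277.3 226.5] 274 [0.4257 0.0067]
[366.6 224.9] 238 [0.4539 0.0994]
[311.1 256.2] 154 [0.4711 0.0301]
[332.5 256.7] 166 [0.4792 0.0527]
[291.2 256.9] 221 [0.4651 0.0086]
[352.4 256.7] 225 [0.4861 0.074 ]
tip px [322.46507819 207.30479884] [  1.   -0.  150.2]
```

>>> move_arm:
  commands: "0 0 0 0 0 0 -1;0 0 30 0 0 0 -1;0 0 60 0 0 0 -1;0 0 80 0 0 0 -1;0 0 95 0 0 0 -1"

```text
t: 33.9
tcp_pos: [0.3911, 0.0696, 0.1124]
tool_rot: [0.156, 0.988, -0.0, -0.0]
force: [0.4, -0.2, -0.3]
finger_gap: 0.099
gripper_force: 49.6
```

>>> move_arm:
  commands: "0 0 10 0 0 0 -1;0 0 20 0 0 0 -1;0 0 30 0 0 0 -1;0 0 42 0 0 0 -1;0 0 53 0 0 0 -1"

```text
t: 34.52
tcp_pos: [0.392, 0.0694, 0.0598]
tool_rot: [0.156, 0.988, 0.0, 0.001]
force: [0.9, -1.2, 0.5]
finger_gap: 0.097
gripper_force: 49.7
```

>>> move_arm:
  commands: "0 0 1 0 0 0 -1;0 0 2 0 0 0 -1;0 0 3 0 0 0 -1;0 0 4 0 0 0 -1;0 0 4 0 0 0 -1"

```text
t: 35.15
tcp_pos: [0.3921, 0.0695, 0.0575]
tool_rot: [0.156, 0.988, 0.0, 0.001]
force: [1.9, -0.9, 13.0]
finger_gap: 0.094
gripper_force: 51.2
```

>>> move_arm:
  commands: "0 0 -2 0 0 0 -0.4;0 0 -2 0 0 0 -0.4;0 0 -2 0 0 0 -0.4;0 0 -40 0 0 0 -0.4;0 0 -90 0 0 0 -0.4"

```text
t: 35.78
tcp_pos: [0.3896, 0.0697, 0.146]
tool_rot: [0.156, 0.988, -0.0, -0.003]
force: [0.3, 0.5, -0.0]
finger_gap: 0.301
gripper_force: 0.0
```

>>> move_arm:
  commands: "0 0 -60 0 0 0 -0.4;-40 0 -90 0 0 0 1;-48 0 -110 0 0 0 1;-48 0 -110 0 0 0 1;-48 0 -110 0 0 0 1"

```text
t: 36.4
tcp_pos: [0.435, 0.0552, 0.2548]
tool_rot: [0.156, 0.988, 0.0, -0.002]
force: [0.2, 0.5, 0.2]
finger_gap: 1.002
gripper_force: 0.0
```

```bash
python3 - <<'E'
from h import *
t=telemetry.sense(); print(t["tcp_pos"],t["tool_rot"],t["finger_gap"])
s=snap("wrist","w13")
for r in tubes(s,(.4365,.054)): print(*r)
for n,p in dict(A=(.4505,.0990),D=(.4215,.0106),C=(.4805,.0403),B=(.391,.069)).items(): print(n,proj(s,[*p,.113]).round(1))
c=proj(s,[.4365,.054,.1]).round().astype(int); x,y=c
cv2.imwrite("pics/w13c.png",cv2.resize(s["image"][y-70:y+70,x-90:x+70,::-1],None,fx=4,fy=4,interpolation=cv2.INTER_CUBIC)); print(c)
t=snap("top"); hsv=cv2.cvtColor(t["image"],cv2.COLOR_RGB2HSV); grey=(hsv[...,1]<60)&(hsv[...,2]>90)
cc=blob(grey,330,165,3); print("lid top",fitcirc([cast(t,*p,.008) for p in cc]))
E
```

```text
[0.43497083 0.05516218 0.25483023] [ 1.56023013e-01  9.87751562e-01  7.06583999e-06 -1.91603525e-03] 1.0020431288812088
[321.9 131.2] 135 [0.391 0.069]
[281.3 173.7] 200 [0.4233 0.008 ]
[362.6 173.8] 209 [0.453  0.0997]
[322.1 172.1] 147 [0.4362 0.0546]
[322.  210.1] 155 [0.4817 0.0399]
A [365.9 179.7]
D [278.4 179.3]
C [322.1 220.6]
B [321.9 134.4]
[322 177]
lid top (array([ 0.66937362, -0.14931814]), np.float64(0.0820552935612483))
```

View pics/w13c.png

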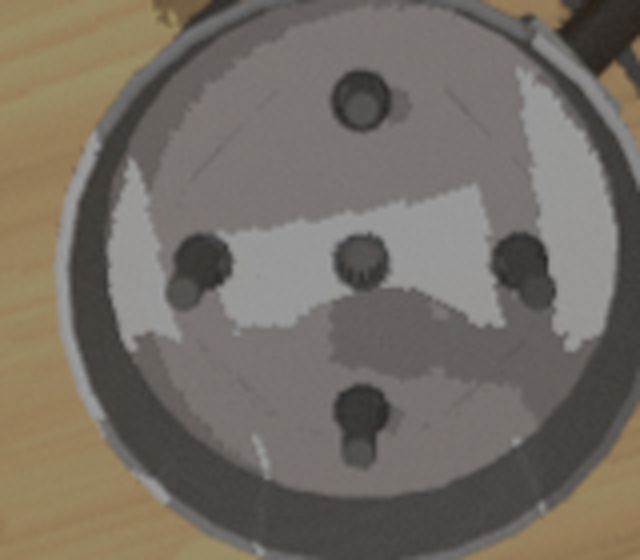

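All four punches are seated, with heads at crop (540,293), (183,292), (360,452) and (362,102), as predicted. Next I'll go over the lid (the middle-sized disc) and confirm it.

>>> move_arm:
  commands: "-58 -25 0 0 0 0 1;-115 -50 0 0 0 0 1;-172 -75 0 0 0 0 1;-230 -100 0 0 0 0 1;-280 -120 0 0 0 0 1"

```text
t: 37.12
tcp_pos: [0.6668, -0.147, 0.2543]
tool_rot: [0.156, 0.988, 0.0, -0.001]
force: [-0.9, 0.1, 0.4]
finger_gap: 1.001
gripper_force: 0.0
```

>>> move_arm:
  commands: "-6 -2 100 0 0 0 1;-6 -2 100 0 0 0 1;-6 -2 100 0 0 0 1;-6 -2 100 0 0 0 1;-6 -2 100 0 0 0 1"

```text
t: 37.75
tcp_pos: [0.6727, -0.1497, 0.1588]
tool_rot: [0.156, 0.988, -0.001, 0.002]
force: [0.3, 0.3, 0.2]
finger_gap: 0.996
gripper_force: 0.0
```

```bash
python3 - <<'E'
from h import *
t=telemetry.sense(); print(t["tcp_pos"],t["tool_rot"],t["finger_gap"])
s=snap("wrist","w14"); hsv=cv2.cvtColor(s["image"],cv2.COLOR_RGB2HSV)
a=proj(s,[.6694,-.1493,.042]); print(a)
x,y=proj(s,[.6694,-.1493,.01]).round().astype(int)
m=hsv[...,2]<60; c=blob(m,*a); print(len(c),c.mean(0),c.min(0),c.max(0))
grey=(hsv[...,1]<60)&(hsv[...,2]>90)
c=blob(grey,x,y-50,3); print("plate",fitcirc([cast(s,*p,.008) for p in c if p[1]<y]))
cv2.imwrite("pics/w14c.png",cv2.resize(s["image"][max(0,y-150):y+150,max(0,x-180):x+180,::-1],None,fx=2,fy=2)[:600]); print(x,y)
E
```

```text
[ 0.67270929 -0.14968772  0.15883427] [ 1.55854568e-01  9.87777424e-01 -5.07408969e-04  2.20365223e-03] 0.9956034296425246
[321.56150946 180.37620815]
94 [321.58510638 176.92553191] [307 160] [337 194]
plate (array([ 0.63799095, -0.14697129]), np.float64(0.05979373645331657))
322 173
```

View pics/w14c.png

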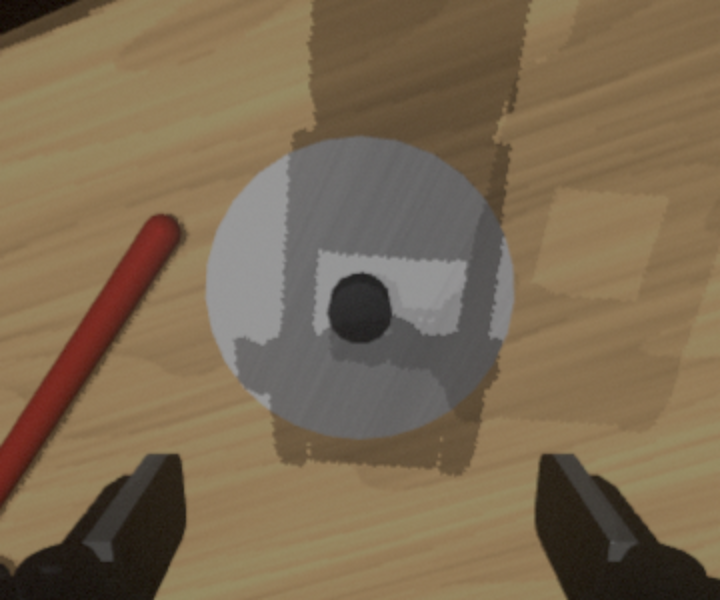

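The lid is confirmed: the plate is at crop (360,287), r ≈ 153 px, with its knob at (360,308); the hammer is at (165,230), clear of the fingers. I'll descend and grip the knob.

>>> move_arm:
  commands: "3 -0.5 40 0 0 0 0.4;3 -0.5 80 0 0 0 0.4;3 -0.5 120 0 0 0 0.4;3 -0.5 150 0 0 0 0.4;3 -0.5 160 0 0 0 0.4"

```text
t: 38.42
tcp_pos: [0.6678, -0.1487, -0.0045]
tool_rot: [0.156, 0.988, 0.0, -0.001]
force: [0.4, 1.0, 0.6]
finger_gap: 0.703
gripper_force: 0.0
```

>>> move_arm:
  commands: "0 0 5 0 0 0 0.4;0 0 10 0 0 0 0.4;0 0 14 0 0 0 0.4;0 0 14 0 0 0 0.4;0 0 14 0 0 0 0.4"

```text
t: 39.05
tcp_pos: [0.6686, -0.1491, -0.0174]
tool_rot: [0.156, 0.988, -0.0, 0.0]
force: [0.2, 1.0, 0.6]
finger_gap: 0.704
gripper_force: 0.0
```

>>> move_arm:
  commands: "0 0 0 0 0 0 -1;0 0 0 0 0 0 -1;0 0 0 0 0 0 -1;0 0 0 0 0 0 -1;0 0 0 0 0 0 -1"

```text
t: 39.67
tcp_pos: [0.6693, -0.1491, -0.0164]
tool_rot: [0.156, 0.988, -0.0, 0.001]
force: [-0.5, 0.3, 5.0]
finger_gap: 0.361
gripper_force: 51.4
```

>>> move_arm:
  commands: "0 0 -40 0 0 0 -1;0 0 -90 0 0 0 -1;0 0 -140 0 0 0 -1;0 0 -180 0 0 0 -1;0 0 -180 0 0 0 -1"

```text
t: 40.3
tcp_pos: [0.6707, -0.15, 0.1662]
tool_rot: [0.156, 0.988, -0.001, 0.004]
force: [0.3, -0.0, -1.7]
finger_gap: 0.361
gripper_force: 50.3
```

>>> move_arm:
  commands: "50 21 0 0 0 0 -1;100 43 0 0 0 0 -1;150 64 0 0 0 0 -1;200 85 0 0 0 0 -1;250 107 0 0 0 0 -1"

```text
t: 40.92
tcp_pos: [0.4604, 0.0311, 0.1605]
tool_rot: [0.156, 0.988, 0.0, -0.002]
force: [0.2, 0.6, -2.4]
finger_gap: 0.363
gripper_force: 50.5
```

>>> move_arm:
  commands: "30 12 0 0 0 0 -1;34 14 0 0 0 0 -1;34 14 0 0 0 0 -1;34 14 0 0 0 0 -1;34 14 0 0 0 0 -1"

```text
t: 41.55
tcp_pos: [0.4365, 0.053, 0.162]
tool_rot: [0.157, 0.988, -0.0, 0.0]
force: [-0.1, 0.0, -1.5]
finger_gap: 0.363
gripper_force: 50.5
```

```bash
python3 - <<'E'
from h import *
t=telemetry.sense(); print(t["tcp_pos"],t["tool_rot"],t["finger_gap"])
s=snap("wrist","w15"); T=snap("top","t15"); snap("scene","s15")
hsv=cv2.cvtColor(s["image"],cv2.COLOR_RGB2HSV)
# lid plate (z tcp+.0165+.0075)
zl=t["tcp_pos"][2]+.0165
grey=(hsv[...,1]<60)&(hsv[...,2]>90)
x,y=proj(s,[*t["tcp_pos"][:2],zl+.01]); print(x,y)
c=blob(grey,x,y-60,5); k=c[c[:,1]<y]; print(len(c),c.min(0),c.max(0)); print("plate?",fitcirc([cast(s,*p,zl+.0075) for p in k]))
print(shift(*(np.array([.4364,.054,.099])-t["tcp_pos"])))
E
```

```text
[0.43648283 0.05296475 0.16203389] [ 1.56605971e-01  9.87661123e-01 -4.18101925e-05  2.71601896e-04] 0.3630973100167418
322.70553308904874 254.24444908625492
1238 [162  86] [616 296]
plate? (array([0.41782657, 0.08747154]), np.float64(0.07418391493394573))
[ 0.4  1.  63. ]
```

```bash
python3 - <<'E'
from h import *
C=np.array([.4364,.054]); e=np.array([-.4540,.8910])
for name in("w12","w13"): pass
s=snap("wrist"); g=cv2.cvtColor(s["image"],cv2.COLOR_RGB2GRAY)
H=[proj(s,[*(C+r*e),.088]) for r in(.095,.122,.154)]; print(np.round(H,1))
x,y=np.round(H[1]).astype(int); print(g[max(0,y-24):y+25:4, x-40:x+41:4])
E
```

```text
[[409.4 115.5]
 [436.6  89.6]
 [470.7  57.2]]
[[119 117  99  97  96  94  92  93  94  91  89  80  38  38  39  40  43  42
   41  69 135]
 [117 113  94  92  94  94  91  90  89  87  76  38  39  43  37  42  39  42
   46  82 137]
 [111  97  94  94  91  87  86  83  91  85  37  38  38  37  40  41  42  53
   72 131 132]
 [109  91  86  83  85  90  92  93  85  34  34  36  39  42  39  39  93  74
   93 138 134]
 [ 88  87  87  94  92  91  91  72  35  34  39  36  38  39  41  97 127  72
  125 130 132]
 [ 94  96  90  91  90  91  72  36  34  37  44  42  43  43  73 128  76  71
  139 142 141]
 [ 90  87  87  89  90  63  34  40  54  48  45  43  42  79 129 139  74 119
  141 139 140]
 [ 88  88  89  84  59  37  45  52  45  44  45  43  86 141 142 102  73 140
  143 144 146]
 [ 87  85  89  59  39  47  50  43  45  43  42 135 143 140 141  74  74 145
  143 141 138]
 [ 88  88  59  37  44  54  44  42  44  39 133 142 145 144 144  73  77 137
  135 139 145]
 [103 101  42  47  56  48  46  43  36 139 145 142 141 139 137  72 112 147
  152 153 150]
 [101 104 101  68  51  46  46  43 143 139 139 137 138 139 148  72 139 149
  145 142 143]
 [104 103 101 102  96  46  40 140 139 138 140 148 152 151 149  73 139 144
  144 147 151]]
```

The handle band lies where predicted, so the pot is unmoved. I'll lower the lid.

>>> move_arm:
  commands: "0.4 1 15 0 0 0 -1;0.4 1 30 0 0 0 -1;0.4 1 42 0 0 0 -1;0.4 1 50 0 0 0 -1;0.4 1 55 0 0 0 -1"

```text
t: 42.38
tcp_pos: [0.4354, 0.0547, 0.1068]
tool_rot: [0.156, 0.988, -0.0, -0.0]
force: [-0.1, -0.0, -1.0]
finger_gap: 0.36
gripper_force: 50.5
```

>>> move_arm:
  commands: "0 0 2 0 0 0 -1;0 0 4 0 0 0 -1;0 0 6 0 0 0 -1;0 0 8 0 0 0 -1;0 0 8 0 0 0 -1"

```text
t: 43.0
tcp_pos: [0.4353, 0.0547, 0.0991]
tool_rot: [0.156, 0.988, -0.0, -0.0]
force: [0.1, -0.4, -1.5]
finger_gap: 0.36
gripper_force: 50.5
```

>>> move_arm:
  commands: "0 0 1 0 0 0 -1;0 0 2 0 0 0 -1;0 0 3 0 0 0 -1;0 0 3 0 0 0 -1;0 0 3 0 0 0 -1"

```text
t: 43.62
tcp_pos: [0.4356, 0.0547, 0.0985]
tool_rot: [0.156, 0.988, -0.0, 0.001]
force: [-4.5, -0.2, 22.2]
finger_gap: 0.356
gripper_force: 56.6
```

Seated: contact is 22 N at the expected height. I'll release, rise, turn 45° and go over the handle.

>>> move_arm:
  commands: "0 0 -3 0 0 0 0.2;0 0 -3 0 0 0 0.2;0 0 -3 0 0 0 0.2;0 0 -3 0 0 0 0.2;0 0 -30 0 0 0 0.2"

```text
t: 44.25
tcp_pos: [0.4337, 0.0549, 0.1249]
tool_rot: [0.156, 0.988, -0.0, -0.003]
force: [1.2, -0.8, 1.0]
finger_gap: 0.599
gripper_force: 0.0
```

>>> move_arm:
  commands: "0 0 -40 0 0 0 0;0 0 -80 0 0 10 0;0 0 -90 0 0 20 0;0 0 -90 0 0 30 0;0 0 -90 0 0 40 0"

```text
t: 44.88
tcp_pos: [0.4352, 0.0548, 0.2162]
tool_rot: [0.487, 0.873, 0.0, 0.0]
force: [-0.8, 0.4, -0.0]
finger_gap: 0.503
gripper_force: 0.0
```

>>> move_arm:
  commands: "0 0 0 0 0 5 0;0 0 0 0 0 5 0;0 0 0 0 0 5 0;0 0 0 0 0 5 0;0 0 0 0 0 5 0"

```text
t: 45.5
tcp_pos: [0.4354, 0.0547, 0.2162]
tool_rot: [0.522, 0.853, -0.0, -0.0]
force: [0.1, -0.2, -0.6]
finger_gap: 0.499
gripper_force: 0.0
```

```bash
python3 - <<'E'
from h import *
t=telemetry.sense(); print(t["tcp_pos"],t["tool_rot"],t["finger_gap"])
s=snap("wrist","w16"); hsv=cv2.cvtColor(s["image"],cv2.COLOR_RGB2HSV)
C=np.array([.4364,.054]); e=np.array([-.4540,.8910]); n=np.array([-e[1],e[0]])
g=hsv[...,2]
for r in(.1,.122,.145):
    P=[(d,g[tuple(np.round(proj(s,[*(C+r*e+d*n),.088])[::-1]).astype(int))]) for d in np.arange(-.03,.031,.002)]
    print(r,[round(1000*d) for d,v in P if v<62])
grey=(hsv[...,1]<60)&(hsv[...,2]>100)
x,y=proj(s,[*C,.125]); c=blob(grey,x,y-50,9); print(x,y,c.min(0),c.max(0)); print(fitcirc([cast(s,*p,.125) for p in c if p[1]<y+20]))
x,y=proj(s,[*(C+.1*e),.1]).round().astype(int)
cv2.imwrite("pics/w16c.png",cv2.resize(s["image"][:,max(0,x-230):x+230,::-1],None,fx=1.5,fy=1.5))
E
```

```text
[0.43537103 0.05473319 0.21617956] [ 5.22058164e-01  8.52909885e-01 -1.23683589e-05 -3.03240892e-05] 0.49887831205517885
0.1 [-12, -10, -8, -6, -4, -2, 0, 2, 4, 6, 8]
0.122 [-6, -4, -2, 0, 2, 4, 6, 8]
0.145 [-6, -4, -2, 0, 2, 4, 6, 8]
323.33410046156285 192.1374715360584 [230 100] [410 272]
(array([0.41673826, 0.05455256]), np.float64(0.05595751081703354))
```

The handle is centred within 1 mm of its predicted line. I'll go to the grip point, descend and pinch.

>>> move_arm:
  commands: "50 0 0 0 0 0 0;100 0 0 0 0 0 0;121 0 0 0 0 0 0;121 0 30 0 0 0 0;121 0 70 0 0 0 0"

```text
t: 46.18
tcp_pos: [0.3817, 0.1632, 0.1464]
tool_rot: [0.522, 0.853, 0.001, 0.002]
force: [-0.1, -0.5, -0.8]
finger_gap: 0.498
gripper_force: 0.0
```

>>> move_arm:
  commands: "0 0 40 0 0 0 0;0 0 75 0 0 0 0;0 0 95 0 0 0 0;0 0 106 0 0 0 0;0 0 106 0 0 0 0"

```text
t: 46.8
tcp_pos: [0.3803, 0.1625, 0.0399]
tool_rot: [0.522, 0.853, -0.0, -0.0]
force: [-0.8, -0.3, 0.3]
finger_gap: 0.504
gripper_force: 0.0
```

>>> move_arm:
  commands: "0 0 0 0 0 0 -1;0 0 0 0 0 0 -1;0 0 0 0 0 0 -1;0 0 0 0 0 0 -1;0 0 0 0 0 0 -1"
  grip_force: 40

```text
t: 47.42
tcp_pos: [0.3811, 0.1627, 0.0411]
tool_rot: [0.522, 0.853, 0.001, 0.001]
force: [-0.1, 0.5, 6.9]
finger_gap: 0.176
gripper_force: 40.8
```

```bash
python3 - <<'E'
from h import *
t=telemetry.sense(); print(t["tcp_pos"],t["tool_rot"],t["finger_gap"],t["force"],t["ft_torque"])
s=snap("wrist"); hsv=cv2.cvtColor(s["image"],cv2.COLOR_RGB2HSV)
T=snap("top","t17"); g=cv2.cvtColor(T["image"],cv2.COLOR_RGB2HSV)
yy,xx=np.nonzero(g[...,2]<130); d=np.hypot(xx-193,yy-224); k=(abs(d-34)<5)&(xx<195)
print("home",fitcirc([cast(T,x,y,0) for x,y in zip(xx[k],yy[k])]))
E
```

```text
[0.38111009 0.16265712 0.04107217] [5.21988437e-01 8.52951780e-01 7.08701070e-04 9.11239330e-04] 0.1757484572259993 [-0.10030656  0.52736776  6.87418928] [0.09244628 0.11593219 0.15114897]
home (array([0.44332811, 0.31256316]), np.float64(0.09781799900783338))
```

The handle is pinched. I'll slide the pot to the ring.

>>> move_arm:
  commands: "5 3 -0.5 0 0 0 -1;22 12 -1 0 0 0 -1;43 24 -1 0 0 0 -1;65 36 -1 0 0 0 -1;87 48 -1 0 0 0 -1"

```text
t: 48.15
tcp_pos: [0.3823, 0.2616, 0.0411]
tool_rot: [0.523, 0.852, -0.001, -0.001]
force: [0.0, -6.3, 1.1]
finger_gap: 0.178
gripper_force: 40.1
```

>>> move_arm:
  commands: "22 12 0 0 0 0 -1;44 24 0 0 0 0 -1;66 36 0 0 0 0 -1;88 48 0 0 0 0 -1;108 59.5 0 0 0 0 -1"

```text
t: 48.78
tcp_pos: [0.3854, 0.3837, 0.0409]
tool_rot: [0.522, 0.853, -0.003, -0.001]
force: [-0.0, -6.7, 2.6]
finger_gap: 0.179
gripper_force: 40.4
```

>>> move_arm:
  commands: "12 7 0 0 0 0 -1;18 10 0 0 0 0 -1;21.5 12 0 0 0 0 -1;21.5 12 0 0 0 0 -1;21.5 12 0 0 0 0 -1"

```text
t: 49.4
tcp_pos: [0.3869, 0.408, 0.0411]
tool_rot: [0.522, 0.853, -0.002, -0.001]
force: [-0.8, -5.6, 3.7]
finger_gap: 0.174
gripper_force: 40.4
```

```bash
python3 - <<'E'
from h import *
t=telemetry.sense(); print(t["tcp_pos"],t["tool_rot"],t["finger_gap"],t["force"])
s=snap("scene","s18")
print(proj(s,[.4444,.3013,0]))
E
```

```text
[0.38691627 0.4080389  0.04105252] [ 5.22470720e-01  8.52654581e-01 -2.06239566e-03 -5.08379460e-04] 0.17415921233240472 [-0.82570889 -5.5999538   3.6840154 ]
[446.78721151 228.36216071]
```

>>> move_arm:
  commands: "0 0 0 0 0 0 0;0 0 0 0 0 0 0;0 0 0 0 0 0 0;0 0 -40 0 0 0 0;0 0 -90 0 0 0 0"

```text
t: 50.08
tcp_pos: [0.3876, 0.4093, 0.131]
tool_rot: [0.522, 0.853, -0.001, -0.001]
force: [0.7, -0.1, 0.8]
finger_gap: 0.503
gripper_force: 0.0
```

>>> move_arm:
  commands: "0 0 -60 0 0 0 0;-40 0 -110 0 0 0 0;-80 0 -150 0 0 0 0;-120 0 -150 0 0 0 0;-120 0 -150 0 0 0 0"

```text
t: 50.7
tcp_pos: [0.4442, 0.3011, 0.282]
tool_rot: [0.524, 0.852, 0.001, 0.001]
force: [-1.3, 0.3, 0.6]
finger_gap: 0.504
gripper_force: 0.0
```

```bash
python3 - <<'E'
from h import *
t=telemetry.sense(); print(t["tcp_pos"],t["finger_gap"])
s=snap("wrist","w19"); c=snap("scene","s19"); T=snap("top","t19")
a=cv2.resize(s["image"],(480,300)); b=cv2.resize(c["image"][130:280,360:540],(480,400),interpolation=cv2.INTER_CUBIC)
d=cv2.resize(T["image"][150:290,130:290],(300,262),interpolation=cv2.INTER_CUBIC)
o=np.zeros((600,800,3),np.uint8); o[:300,:480]=a; o[:262,490:790]=d; o[300:,:360]=cv2.resize(b,(360,300)); o[300:,365:]=cv2.resize(s["image"][40:260,190:470],(435,300)); cv2.imwrite("pics/m19.png",o[:,:,::-1])
hsv=cv2.cvtColor(s["image"],cv2.COLOR_RGB2HSV)
C=(.4424,.299); x,y=proj(s,[*C,.125]); print(x,y,proj(s,[.4444,.3013,0]))
E
```

```text
[0.44415795 0.30108951 0.2819576 ] 0.5043978794853059
319.9905012519981 175.23627661284084 [322.17337072 155.38651632]
```

View pics/m19.png

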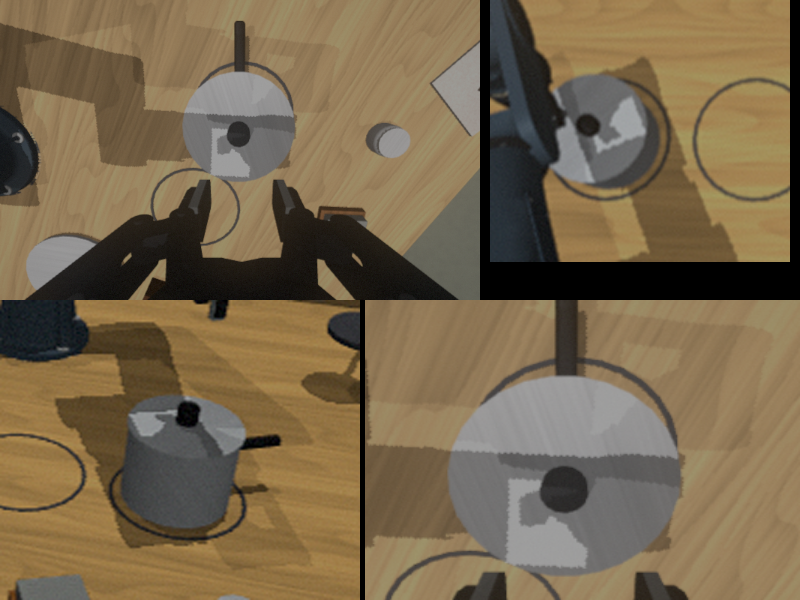

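The composite shows the lid level on the pot and the pot base inside the ring, with gaps on both sides. I'll do a numeric check.

```bash
python3 - <<'E'
from h import *
from scipy.optimize import least_squares
c=cv2.imread("pics/s19.png")[:,:,::-1]; s=snap("scene"); hsv=cv2.cvtColor(c.copy(),cv2.COLOR_RGB2HSV)
# pot body: low-saturation grey; bottom silhouette per column -> plane z=0 arc (near side)
x0,y0=proj(s,[.4424,.299,.06]).astype(int)
m=(hsv[...,1]<60); P=[]
for x in range(x0-22,x0+23,2):
    y=y0
    while m[y,x]: y+=1
    P.append(cast(s,x,y-.5,0)[:2])
P=np.array(P); f=least_squares(lambda q:np.hypot(*(P-q).T)-.08,[.44,.3]); print("pot base",f.x,abs(f.fun).max())
# lid plane: highest/lowest check via wrist ring
w=snap("wrist"); g=cv2.cvtColor(w["image"],cv2.COLOR_RGB2GRAY); 
Q=[]
for a in np.deg2rad(np.arange(0,360,4)):
    r=np.arange(.085,.116,.0007); px=[proj(w,[.4444+k*np.cos(a),.3013+k*np.sin(a),0]) for k in r]
    if any(not(0<=u<640 and 0<=v<230) for u,v in px): continue
    v=cv2.remap(g,np.float32([[p[0] for p in px]]),np.float32([[p[1] for p in px]]),1)[0].astype(int); i=v.argmin()
    if 30<v[i]<85 and np.median(v)-v[i]>25 and 0<i<len(r)-1: Q.append([.4444+r[i]*np.cos(a),.3013+r[i]*np.sin(a)])
Q=np.array(Q); f=least_squares(lambda q:np.hypot(*(Q-q).T)-.099,[.444,.301],loss="soft_l1",f_scale=.002); print("ring",len(Q),f.x,np.median(abs(np.hypot(*(Q-f.x).T)-.099)))
E
```

```text
pot base [0.43578344 0.29980104] 0.002676182546299574
ring 32 [0.4449844  0.30371158] 0.0007248236995895246
```

```bash
python3 -c "
from station import ticket
print(ticket.sign_off())"
```

```text
the job is handed in; nothing more can be done
None
```

The job is handed in: all four punches present are seated tip down in the pot's outer tubes, the lid sits level on the rim, and the pot was slid along the bench into the home ring; my last measurement put it 3 to 10 mm off the ring's centre, within the 16 mm allowed.

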